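Hang the slotted turner over the drip tray

TASK

Turn the utensil carousel so that its empty hook stands over the middle of the drip tray at its front, then hang the washed slotted turner on that hook by its ring, gently, so that it is left hanging there by itself, blade down, no more than swaying slightly. Leave the other things on the counter where they stand.

Things in the scene. Friction and masses are not known exactly. Their poses are not given: they have to be found in the camera images.
- free_hook (a point): Seat (bottom of the V, centre line of the bar) of the one empty hook of four. Each hook is an 8 mm round rubber-dipped bar: from the post axis, 272 mm above the counter, it slopes outward and down to the seat, 80 mm from the axis and 245 mm high, then rises outward at 49 degrees to its tip. x axis: level, from the hook inward to the post axis; z axis: up.
- hook_tip (a point): Centre of the rounded end of the empty hook, 110 mm from the post axis and 280 mm above the counter; axes as free_hook.
- post_top (a point): Top of the carousel's cap, on its vertical axis, 286 mm above the counter; the cap is 32 mm across, from 250 mm up. x axis: from the drip tray to the post (roughly away from the robot); z up.
- tray_spot (a point): Point of the black drip tray (130 mm wide, 120 mm deep, rim 20 mm high, fixed to the front of the stand, on the robot's side), at the middle of its width, 80 mm out from the post axis: the empty hook's seat belongs straight above it. Axes as post_top.
- carousel (a joint): Angle of the carousel about its vertical axis, counter-clockwise seen from above; at 0 (and at 6.283) the empty hook points straight out over the drip tray. Turns freely either way, with a light drag (about 0.06 N m), and stays where it is left; it can be pushed round by a hook's bar.
- turner_grip (a point): Middle of the handle of the slotted turner, half-way up (8 mm over the counter as it lies flat). Turner 200 mm long, about 110 g: black handle 90 x 22 x 16 mm (48 mm behind to 42 mm ahead of this point), at its back a slotted steel blade 62 mm wide, 3 mm thick, flush with its underside. x axis: along the handle to the hanging ring; z: up as it lies.
- turner_ring (a point): Centre of the turner's hanging ring, a flat ring of 7 mm round bar at the end of the handle, 57 mm from turner_grip along x, hole 26 mm, 40 mm outside, lying in the turner's plane; axes as turner_grip.
- turner: The turner itself, origin on its underside 30 mm from turner_grip towards the blade; axes as turner_grip.
- stand: Utensil carousel: fixed stand with drip tray, 24 mm post and a turning head with four equal hooks 90 degrees apart; a ladle, whisk and masher hang captive, free to swing, at the seats of three hooks, up to 70 mm wide, down to 50 mm above the counter. Origin on the post axis at counter height; axes as post_top.
- sauce_bottle_mid (a point): Bystander: clear squeeze bottle with red cap, 60 mm across, 170 tall; point at its middle.
- spread_jar_mid (a point): Bystander: brown jar with red lid, 84 mm across, 120 tall; point at its middle.
- steel_cup_mid (a point): Bystander: open steel cup, 76 mm across, 90 tall; point at its middle.
- steel_pan_mid (a point): Bystander: open steel pan 170 x 160 x 60 mm; point at its middle.
- bowl_mid (a point): Bystander: white bowl, 120 mm across, 50 tall; point at its middle.

How it is judged (in metres and radians):
On the way, in this order (a step that is already met when the one before it is completed fails the run):
1. the empty hook stands over the tray, carousel still, the turner not yet on it (horizontal distance between free_hook and tray_spot below 0.03 m and velocity of joint carousel between -0.1 and 0.1 rad/s and distance between turner_ring and free_hook above 0.06 m), for 0.2 s.
2. the turner hangs on the empty hook (distance between turner_ring and free_hook below 0.045 m and angle between turner_ring's own x axis and vertical below 0.4 rad and z of turner_ring in the frame of hook_tip below -0.015 m and height (world z) of turner_ring above 0.2 m and y of turner_ring in the frame of hook_tip between -0.015 and 0.015 m and x of turner_ring in the frame of hook_tip above 0.008 m and contact force between turner and stand above 0.2 N), for 0.2 s.
At the end, for the whole second after the job is handed in: Empty hook within 30 mm of the tray spot from above; turner's ring is threaded on it (centre within 45 mm of the seat, 15 mm below and 8 mm inward of the tip, 15 mm sideways) and bears on it; handle within 0.4 rad of upright, blade down, swaying below 0.15 m/s, 1.5 rad/s; carousel at rest (all of step 2 and horizontal distance between free_hook and tray_spot below 0.03 m and linear speed of turner below 0.15 m/s and angular speed of turner below 1.5 rad/s and velocity of joint carousel between -0.1 and 0.1 rad/s); the robot touches nothing.
It fails at once if the turner and carousel pressed together with more than 40 N (contact force between turner and stand above 40 N).
It fails at once if a bystander on the counter moved more than 40 mm (distance of any of sauce_bottle_mid, spread_jar_mid, steel_cup_mid, steel_pan_mid, bowl_mid from where it was at the start of the episode above 0.04 m).
It also fails if it takes over 72 s, if anything falls off the work surface, if the arm or the gripper's body presses on something with over 40 N, if the wrist force passes 120 N, or if a joint passes its speed limit or range.

ROBOT

A 6-joint arm with a two-finger parallel gripper is mounted at the origin on the work surface. World frame = base frame: x ahead of the robot, y to its left, z up, the work surface at z = 0. Lengths are in m, angles in degrees, forces in N, time in s.
With the tool pointing down it reaches from about 0.4 to 0.825 m from the base axis. Payload 7 kg.
Tool frame: the origin (TCP) lies midway between the tips of the shut fingers; the grasp point (between the pads) lies 19 mm behind it; z points along the fingers, y is the direction in which the jaws open and shut (so a half turn about z gives the same grasp; the last joint's range is limited). The gripper opens to 88 mm and grips with 3 to 60 N. Pads are 19 mm wide; open, the fingers measure 130 mm over their backs; the gripper's body (78 mm by 193 mm) begins 47 mm behind the grasp point.
Start: joints at [88.757, 20.546, 0.682, 0, -70.136, -16.507], TCP at [0.206, 0.643, 0.227] pointing down, gripper open.
Joint ranges: [-176.03, 176.03], [-82.01, 121.73], [-58.28, 71.71], [-173.87, 95.51], [-174.79, -0.11], [-173.66, 173.66]. Speed limits (degrees/s): [136.94, 136.94, 172.46, 180, 180, 180].

INTERFACE

Orientations are given as [roll, pitch, yaw] about the fixed x, y, z axes, in that order (R = Rz(yaw) Ry(pitch) Rx(roll)).
In Python, from plant import ctrl gives the robot as it stands. The module is installed in compiled form; this text tells all that it offers.
- The arm moves only by the tool arm_command, never from a script. Its argument "targets" is a list that holds one entry, the list of rows, each a list of 7 numbers: the turn, a rotation vector about the world's x, y, z in rad, then the shift along the world's x, y, z in cm, then the opening, from 0 (shut) to 1 (fully open). A call has 1 to 8 rows; each row is the pose to reach, as a shift and turn from the pose commanded when the call began; what a row does not reach only later rows make up. A row lasts 1/12 s, in which the tool goes at most 41.7 mm and 7.16 degrees, less where a joint would pass 70% of its speed; a pose out of reach is approached as far as the arm can. A call with a gripper value outside its range is refused whole. The fingers move at their own pace and stop on an object; the grip force is fixed at half the most. Time passes only in rows, so rows that repeat a pose let the fingers close. It gives the time, the measured TCP pose, the force and the opening at its end, in the units of the state.
- ctrl.get_obs(): the state, without advancing time (a new reading comes with each control period).
- ctrl.snapshot(name): name is "scene" or "top" or "wrist"; returns the picture (420x560x3 uint8, blue, green, red); there is no depth.
- ctrl.camera_model(name): a dict with "K" (3x3 intrinsics, pixels), "xyz" and "rotation" of the camera in the world. Camera axes: x right, y up, looking along -z (the intrinsics and any distortion apply to the point x, -y, -z); pixel columns grow to the right and rows downward; lengths in m; the calibration is good to about 2 mm. A picture is of the moment at which its call begins: read the wrist's pose just before it. camera_model takes no time and is no camera call; for the wrist camera it gives the pose at the moment of the call.
- ctrl.close_job(): hands the job in, once; it reports no verdict.
The state is a dict: "clock": time; "joint_pos": joint angles; "qvel": joint speeds; "tau": joint torques, N m; "tool_pos": TCP position; "orientation": TCP orientation; "force": force on the tool from outside, world axes, zero at the start; "moment": the same for the moment, N m; "opening": finger opening in m.
Only numpy, scipy, OpenCV 4.12 (cv2) and the standard library are available. Lean on these libraries where they do the work, as an engineer would, in place of code of your own. Each camera call takes 0.05 s, during which the arm holds its last target. There are 200 camera calls.

## Working session

There is one attempt and no reset: what is moved stays moved. The work goes in short steps, Python scripts to look and compute and a tool call to move; the robot and the scene stay as the last step left them, time stands still between calls to the robot, and variables do not carry over. Pictures are saved under pics/ and viewed, about 8 in all and at most 12, crops included, and the job is handed in when it is done.

Besides the shell and the picture viewer there is one more tool, called after ">>>" by a JSON object that holds its "op" and its "data". arm_command: Moves the arm, as the interface text tells. Its arguments: {"type":"object","properties":{"targets":{"type":"array","items":{"type":"array","items":{"type":"array","items":{"type":"number"}}}}},"required":["targets"]}

```bash
mkdir -p pics
cat > h.py <<'E'
import numpy as np, cv2
from plant import ctrl
def ray(cam,u,v):
    m=cam; d=cv2.undistortPoints(np.array([[[u,v]]],float),np.array(m["K"]),None)[0,0]
    R=np.array(m["rotation"]); return np.array(m["xyz"]), R@np.array([d[0],-d[1],-1.])
def onz(cam,u,v,z):
    o,d=ray(cam,u,v); return o+d*(z-o[2])/d[2]
def proj(cam,p):
    q=np.array(cam["rotation"]).T@(np.array(p)-np.array(cam["xyz"])); K=np.array(cam["K"])
    return K[0,0]*q[0]/-q[2]+K[0,2], K[1,1]*-q[1]/-q[2]+K[1,2]
def tri(c1,a,c2,b):
    o1,d1=ray(c1,*a);o2,d2=ray(c2,*b)
    s=np.linalg.lstsq(np.c_[d1,-d2],o2-o1,rcond=None)[0]
    p,q=o1+s[0]*d1,o2+s[1]*d2; return (p+q)/2,np.linalg.norm(p-q)
E
python3 - <<'E'
from h import *
print(ctrl.get_obs())
for n in("scene","top"):
    m=ctrl.camera_model(n);print(n,{k:(np.round(v,3).tolist() if not isinstance(v,str) else v) for k,v in m.items()})
    cv2.imwrite(f"pics/{n}0.png",cv2.resize(ctrl.snapshot(n),(800,600)))
E
```

```text
{'clock': 0.0, 'joint_pos': array([ 8.87565690e+01,  2.05910027e+01,  6.35939383e-01, -1.94334812e-02,
       -7.01331571e+01, -1.65073770e+01]), 'qvel': array([-0.07275955, -0.08305519,  0.01100574,  0.06588416,  0.05771444,
        0.02812897]), 'tau': array([-1.27164363e-03, -5.82710016e+01,  2.93047893e+01,  6.99743852e+00,
        6.81135280e-03, -1.60322097e-04]), 'tool_pos': array([0.20566871, 0.64242916, 0.22564615]), 'orientation': array([ 1.79910225e+02, -7.55330640e-03, -1.77574204e+01]), 'force': array([0.49920676, 0.19918785, 0.79777425]), 'moment': array([-0.01264539,  0.04396802,  0.00422265]), 'opening': 0.08759222383676743}
scene {'K': [[485.44, 0.0, 284.26], [0.0, 485.44, 213.577], [0.0, 0.0, 1.0]], 'xyz': [1.154, 0.262, 1.168], 'rotation': [33.27, 0.722, 110.963]}
top {'K': [[385.934, 0.0, 276.697], [0.0, 385.934, 210.754], [0.0, 0.0, 1.0]], 'xyz': [0.478, 0.037, 1.244], 'rotation': [5.098, -0.311, -91.204]}
```

View pics/scene0.png

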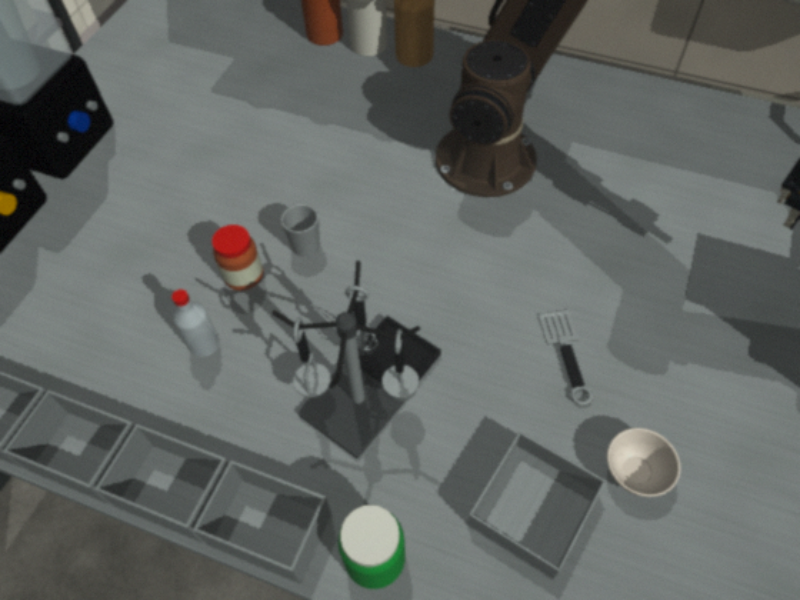

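View pics/top0.png

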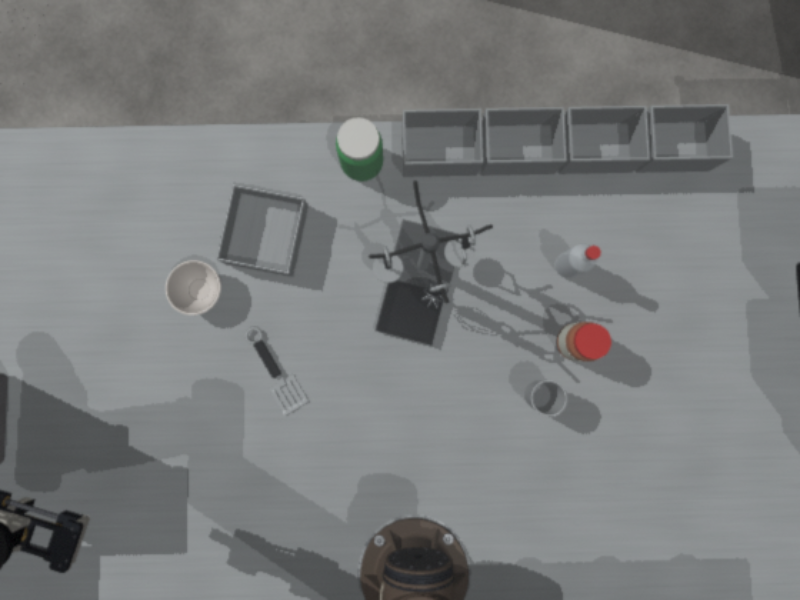

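```bash
sed -i '1a from scipy.spatial.transform import Rotation as Ro' h.py
cat >> h.py <<'E'
def cam(n):
    m=dict(ctrl.camera_model(n)); m["rotation"]=Ro.from_euler("xyz",m["rotation"],degrees=True).as_matrix(); return m
E
python3 - <<'E'
from h import *
T,S=cam("top"),cam("scene"); k=.7
pt=lambda c,u,v,z: print(np.round(onz(c,u*k,v*k,z),3))
print("post");pt(T,431,240,.286);pt(S,346,320,.286)
print("tip");pt(T,416,183,.28)
print("othertips");pt(T,491,227,.28);pt(T,371,257,.28);pt(T,446,300,.28)
print("tray corners");[pt(T,*c,.02) for c in((376,327),(434,346))]
print("ring");pt(T,254,334,.008);pt(S,581,396,.008)
print("handle ends");pt(T,276,376,.008);pt(T,258,343,.008);pt(S,563,347,.008)
for n,u,v,z in(("bottle",593,253,.17),("jar",591,341,.12),("cup",549,398,.05),("pan",262,230,.06),("bowl",193,287,.05)):print(n);pt(T,u,v,z)
E
```

```text
post
[ 0.671 -0.035  0.286]
[ 0.674 -0.03   0.286]
tip
[ 0.776 -0.011  0.28 ]
othertips
[ 0.693 -0.143  0.28 ]
[0.643 0.072 0.28 ]
[ 0.564 -0.059  0.28 ]
tray corners
[0.531 0.072 0.02 ]
[ 0.486 -0.055  0.02 ]
ring
[0.521 0.346 0.008]
[0.522 0.349 0.008]
handle ends
[0.427 0.297 0.008]
[0.501 0.337 0.008]
[0.433 0.293 0.008]
bottle
[ 0.661 -0.363  0.17 ]
jar
[ 0.489 -0.368  0.12 ]
cup
[ 0.369 -0.296  0.05 ]
pan
[0.745 0.316 0.06 ]
bowl
[0.625 0.468 0.05 ]
```

>>> {"op": "arm_command", "data": {"targets": [[[0, 0, -0.1, 2, -2, 3, 0], [0, 0, -0.2, 4, -4, 6, 0], [0, 0, -0.3, 6, -7, 8, 0], [0, 0, -0.4, 8, -10, 10, 0], [0, 0, -0.5, 10, -13, 12, 0], [0, 0, -0.6, 12, -16, 13.5, 0], [0, 0, -0.7, 14.5, -19, 13.5, 0], [0, 0, -0.8, 17, -22, 13.5, 0]]]}}

```text
clock: 0.77
tool_pos: [0.3764, 0.4216, 0.3628]
orientation: [-179.9, 0.1, -63.8]
force: [0.4, 0.1, -0.7]
opening: 0.0398
```

>>> {"op": "arm_command", "data": {"targets": [[[0, 0, -0.1, 2.5, -3, 0, 0], [0, 0, -0.2, 5, -6, 0, 0], [0, 0, -0.3, 7.5, -9, 0, 0], [0, 0, -0.4, 10, -12, 0, 0], [0, 0, -0.45, 12.5, -15, 0, 0], [0, 0, -0.45, 15, -18, 0, 0], [0, 0, -0.45, 17.5, -21, 0, 0], [0, 0, -0.45, 20, -24, 0, 0]]]}}

```text
clock: 1.43
tool_pos: [0.5765, 0.1811, 0.3613]
orientation: [180.0, -0.0, -89.4]
force: [1.2, 0.8, 0.7]
opening: 0.0006
```

>>> {"op": "arm_command", "data": {"targets": [[[0, 0, 0, 2.5, -3, 0, 0], [0, 0, 0, 5, -6, 0, 0], [0, 0, 0, 7.5, -9, 0, 0], [0, 0, 0, 10, -12, 0, 0], [0, 0, 0, 12.5, -15, 0, 0], [0, 0, 0, 15, -18, 0, 0], [0, 0, 0, 17.5, -21, 0, 0], [0, 0, 0, 19.5, -22.5, 0, 0]]]}}

```text
clock: 2.1
tool_pos: [0.7718, -0.0459, 0.3603]
orientation: [179.9, -0.0, -89.5]
force: [0.5, 0.6, -0.6]
opening: 0.0004
```

Run:
```python
from h import *
o=ctrl.get_obs();print(o["joint_pos"].round(1),o["tool_pos"].round(3),o["orientation"].round(1))
cv2.imwrite("pics/top1.png",cv2.resize(ctrl.snapshot("top")[80:280,200:400],(600,600)))
```

```text
[ 11.   28.4  29.7   0.  -91.4 -10.5] [ 0.772 -0.046  0.36 ] [179.9  -0.  -89.5]
```

View pics/top1.png

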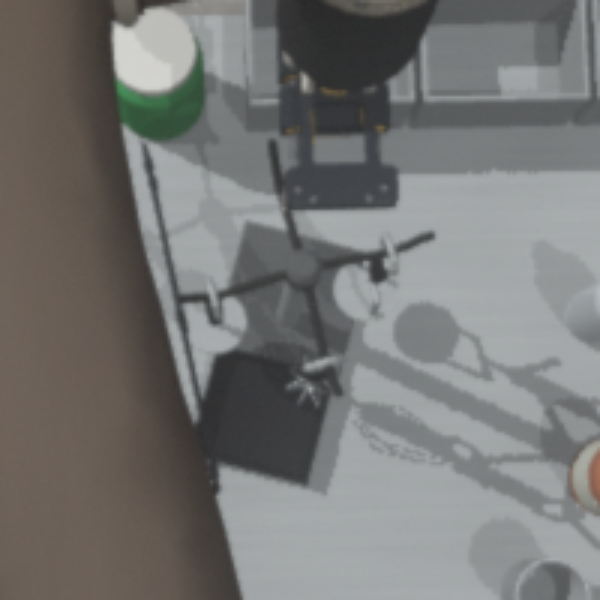

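>>> {"op": "arm_command", "data": {"targets": [[[0, 0, 0, 0, 0, -2, 0], [0, 0, 0, 0, 0, -4, 0], [0, 0, 0, 0, 0, -6, 0], [0, 0, 0, 0, 0, -8, 0], [0, 0, 0, 0, 0, -10, 0], [0, 0, 0, 0, 0, -11.5, 0]]]}}

```text
clock: 2.65
tool_pos: [0.7699, -0.042, 0.2438]
orientation: [179.8, 0.0, -89.4]
force: [0.2, -0.7, -0.7]
opening: 0.0004
```

Run:
```python
from h import *
o=ctrl.get_obs();print(o["tool_pos"].round(4),o["force"].round(1))
C=np.array([.672,-.033]);p=o["tool_pos"][:2]
for k in range(5):
    p0=p.copy();rows=[]
    for i in range(1,9):
        a=np.radians(-7.4+4*(8*k+i)); p=C+.097*np.array([np.cos(a),np.sin(a)])
        rows.append([0,0,round(np.radians(4*i),2),*((p-p0)*100).round(1).tolist(),0,0])
    print(rows)
```

```text
[ 0.7699 -0.042   0.2438] [ 0.2 -0.7 -0.7]
[[0, 0, np.float64(0.07), -0.1, 0.3, 0, 0], [0, 0, np.float64(0.14), -0.1, 1.0, 0, 0], [0, 0, np.float64(0.21), -0.1, 1.7, 0, 0], [0, 0, np.float64(0.28), -0.2, 2.3, 0, 0], [0, 0, np.float64(0.35), -0.3, 3.0, 0, 0], [0, 0, np.float64(0.42), -0.5, 3.7, 0, 0], [0, 0, np.float64(0.49), -0.7, 4.3, 0, 0], [0, 0, np.float64(0.56), -1.0, 4.9, 0, 0]]
[[0, 0, np.float64(0.07), -0.3, 0.6, 0, 0], [0, 0, np.float64(0.14), -0.6, 1.2, 0, 0], [0, 0, np.float64(0.21), -1.0, 1.7, 0, 0], [0, 0, np.float64(0.28), -1.5, 2.3, 0, 0], [0, 0, np.float64(0.35), -1.9, 2.8, 0, 0], [0, 0, np.float64(0.42), -2.4, 3.2, 0, 0], [0, 0, np.float64(0.49), -2.9, 3.7, 0, 0], [0, 0, np.float64(0.56), -3.5, 4.1, 0, 0]]
[[0, 0, np.float64(0.07), -0.6, 0.4, 0, 0], [0, 0, np.float64(0.14), -1.2, 0.7, 0, 0], [0, 0, np.float64(0.21), -1.8, 0.9, 0, 0], [0, 0, np.float64(0.28), -2.4, 1.2, 0, 0], [0, 0, np.float64(0.35), -3.1, 1.3, 0, 0], [0, 0, np.float64(0.42), -3.8, 1.5, 0, 0], [0, 0, np.float64(0.49), -4.4, 1.6, 0, 0], [0, 0, np.float64(0.56), -5.1, 1.6, 0, 0]]
[[0, 0, np.float64(0.07), -0.7, -0.0, 0, 0], [0, 0, np.float64(0.14), -1.4, -0.1, 0, 0], [0, 0, np.float64(0.21), -2.0, -0.2, 0, 0], [0, 0, np.float64(0.28), -2.7, -0.3, 0, 0], [0, 0, np.float64(0.35), -3.3, -0.5, 0, 0], [0, 0, np.float64(0.42), -4.0, -0.7, 0, 0], [0, 0, np.float64(0.49), -4.6, -1.0, 0, 0], [0, 0, np.float64(0.56), -5.2, -1.3, 0, 0]]
[[0, 0, np.float64(0.07), -0.6, -0.4, 0, 0], [0, 0, np.float64(0.14), -1.1, -0.8, 0, 0], [0, 0, np.float64(0.21), -1.6, -1.2, 0, 0], [0, 0, np.float64(0.28), -2.1, -1.7, 0, 0], [0, 0, np.float64(0.35), -2.6, -2.2, 0, 0], [0, 0, np.float64(0.42), -3.0, -2.7, 0, 0], [0, 0, np.float64(0.49), -3.3, -3.3, 0, 0], [0, 0, np.float64(0.56), -3.7, -3.9, 0, 0]]
```

>>> {"op": "arm_command", "data": {"targets": [[[0, 0, 0.07, -0.1, 0.3, 0, 0], [0, 0, 0.14, -0.1, 1.0, 0, 0], [0, 0, 0.21, -0.1, 1.7, 0, 0], [0, 0, 0.28, -0.2, 2.3, 0, 0], [0, 0, 0.35, -0.3, 3.0, 0, 0], [0, 0, 0.42, -0.5, 3.7, 0, 0], [0, 0, 0.49, -0.7, 4.3, 0, 0], [0, 0, 0.56, -1.0, 4.9, 0, 0]]]}}

```text
clock: 3.32
tool_pos: [0.7606, 0.0071, 0.2457]
orientation: [179.9, 0.0, -57.1]
force: [1.1, -0.1, -0.5]
opening: 0.0006
```

>>> {"op": "arm_command", "data": {"targets": [[[0, 0, 0.07, -0.3, 0.6, 0, 0], [0, 0, 0.14, -0.6, 1.2, 0, 0], [0, 0, 0.21, -1.0, 1.7, 0, 0], [0, 0, 0.28, -1.5, 2.3, 0, 0], [0, 0, 0.35, -1.9, 2.8, 0, 0], [0, 0, 0.42, -2.4, 3.2, 0, 0], [0, 0, 0.49, -2.9, 3.7, 0, 0], [0, 0, 0.56, -3.5, 4.1, 0, 0]]]}}

```text
clock: 3.98
tool_pos: [0.7256, 0.0481, 0.246]
orientation: [180.0, 0.0, -25.0]
force: [1.5, -0.2, -0.3]
opening: 0.0006
```

>>> {"op": "arm_command", "data": {"targets": [[[0, 0, 0.07, -0.6, 0.4, 0, 0], [0, 0, 0.14, -1.2, 0.7, 0, 0], [0, 0, 0.21, -1.8, 0.9, 0, 0], [0, 0, 0.28, -2.4, 1.2, 0, 0], [0, 0, 0.35, -3.1, 1.3, 0, 0], [0, 0, 0.42, -3.8, 1.5, 0, 0], [0, 0, 0.49, -4.4, 1.6, 0, 0], [0, 0, 0.56, -5.1, 1.6, 0, 0]]]}}

```text
clock: 4.65
tool_pos: [0.6745, 0.0642, 0.2461]
orientation: [-180.0, 0.0, 7.1]
force: [1.6, 1.0, 0.6]
opening: 0.0008
```

>>> {"op": "arm_command", "data": {"targets": [[[0, 0, 0.07, -0.7, 0, 0, 0], [0, 0, 0.14, -1.4, -0.1, 0, 0], [0, 0, 0.21, -2.0, -0.2, 0, 0], [0, 0, 0.28, -2.7, -0.3, 0, 0], [0, 0, 0.35, -3.3, -0.5, 0, 0], [0, 0, 0.42, -4.0, -0.7, 0, 0], [0, 0, 0.49, -4.6, -1.0, 0, 0], [0, 0, 0.56, -5.2, -1.3, 0, 0]]]}}

```text
clock: 5.32
tool_pos: [0.6223, 0.051, 0.2462]
orientation: [-180.0, 0.0, 39.2]
force: [0.7, -0.8, -0.3]
opening: 0.0006
```

>>> {"op": "arm_command", "data": {"targets": [[[0, 0, 0.07, -0.6, -0.4, 0, 0], [0, 0, 0.14, -1.1, -0.8, 0, 0], [0, 0, 0.21, -1.6, -1.2, 0, 0], [0, 0, 0.28, -2.1, -1.7, 0, 0], [0, 0, 0.35, -2.5, -2.2, 0, 0], [0, 0, 0.42, -2.9, -2.7, 0, 0], [0, 0, 0.49, -3.2, -3.2, 0, 0], [0, 0, 0.54, -3.5, -3.6, 0, 0]]]}}

```text
clock: 5.98
tool_pos: [0.5874, 0.0147, 0.2462]
orientation: [-180.0, 0.0, 70.1]
force: [-0.3, 0.3, 0.5]
opening: 0.0002
```

Run:
```python
from h import *
o=ctrl.get_obs();print(o["joint_pos"].round(1),o["tool_pos"].round(3),o["orientation"].round(1),o["force"].round(1))
a=ctrl.snapshot("top")[110:260,220:420];b=ctrl.snapshot("scene")[170:320,160:360]
cv2.imwrite("pics/2.png",cv2.resize(np.vstack([a,b]),(800,1200))[:]) if 0 else cv2.imwrite("pics/2.png",cv2.resize(np.hstack([a,b]),(800,300),interpolation=cv2.INTER_CUBIC))
```

```text
[ 20.5  11.7  -9.   -0.  -69.4 139.7] [0.587 0.015 0.246] [-180.     0.    70.1] [-0.3  0.3  0.5]
```

View pics/2.png

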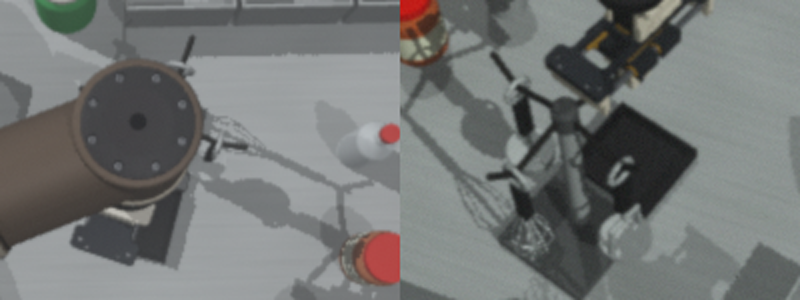

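>>> {"op": "arm_command", "data": {"targets": [[[0, 0, 0, 0.7, 1.3, 0, 0], [0, 0, 0, 1.3, 2.6, 0, 0], [0, 0, 0, 1.3, 2.6, 3, 0], [0, 0, 0, 1.3, 2.6, 6, 0], [0, 0, -0.1, 1, 4, 9, 0], [0, 0, -0.2, 0, 7, 11, 0], [0, 0, -0.3, -1, 10, 11, 0.6], [0, 0, -0.4, -2, 13, 11, 0.6]]]}}

```text
clock: 6.75
tool_pos: [0.5683, 0.1473, 0.3581]
orientation: [180.0, -0.2, 46.6]
force: [0.3, 0.2, 0.2]
opening: 0.0085
```

>>> {"op": "arm_command", "data": {"targets": [[[0, 0, -0.1, -1.5, 3, 0, 0.6], [0, 0, -0.2, -3, 6, -2, 0.6], [0, 0, -0.3, -5, 9, -4, 0.6], [0, 0, -0.33, -7, 12, -6, 0.6], [0, 0, -0.33, -8.5, 15, -8, 0.6], [0, 0, -0.33, -9.5, 17.5, -10, 0.6], [0, 0, -0.33, -9.5, 17.5, -12, 0.6], [0, 0, -0.33, -9.5, 17.5, -12, 0.6]]]}}

```text
clock: 7.42
tool_pos: [0.4701, 0.3211, 0.232]
orientation: [179.9, 0.4, 28.2]
force: [-0.3, -0.9, -0.9]
opening: 0.0523
```

Run:
```python
from h import *
o=ctrl.get_obs();print(o["joint_pos"].round(1),o["tool_pos"].round(3),o["orientation"].round(1),o["force"].round(1))
W=cam("wrist");print({k:np.round(v,3).tolist() for k,v in W.items()})
w=ctrl.snapshot("wrist");cv2.imwrite("pics/w3.png",w)
a=ctrl.snapshot("top")[110:260,220:420]
im=np.zeros((570,800,3),np.uint8);im[:300,:400]=cv2.resize(w,(400,300));im[:300,400:]=cv2.resize(a,(400,300),interpolation=cv2.INTER_CUBIC)
cv2.imwrite("pics/3.png",im[:300]);cv2.imwrite("pics/t3.png",a)
```

```text
[ 54.   10.7 -12.1  -0.1 -67.6  64.3] [0.47  0.321 0.232] [179.9   0.4  28.2] [-0.3 -0.9 -0.9]
{'K': [[370.539, 0.0, 278.757], [0.0, 370.539, 212.945], [0.0, 0.0, 1.0]], 'xyz': [0.544, 0.361, 0.389], 'rotation': [[0.472, 0.838, 0.274], [-0.882, 0.448, 0.149], [0.002, -0.311, 0.95]]}
```

View pics/3.png

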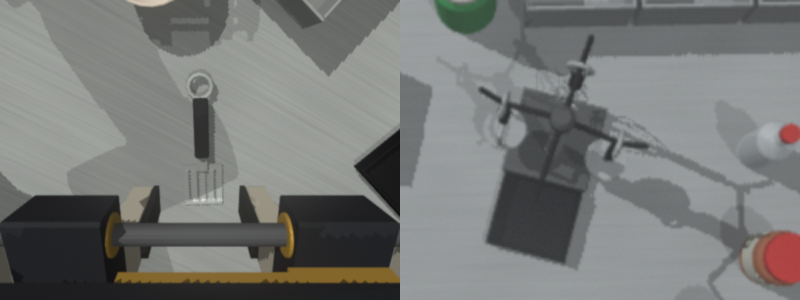

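Run:
```python
from h import *
W,T=cam("wrist"),cam("top");s=1.4
for u,v in((201,85),(201,98),(202,158)):print("w",onz(W,u*s,v*s,.008).round(4))
g=lambda u,v,z:onz(T,(u-400)/2+220,v/2+110,z).round(3)
print("post",g(562,119,.286),"tips",g(542,185,.28),g(481,90,.28),g(591,38,.28),g(648,147,.28))
print("tray",g(487,243,.02),g(565,263,.02),g(510,170,.02),g(583,188,.02))
a=cv2.imread("pics/t3.png")[55:130,35:110];print(a.shape)
a=cv2.convertScaleAbs(a,alpha=2.5);cv2.imwrite("pics/4.png",cv2.resize(a,(600,600),interpolation=cv2.INTER_CUBIC))
```

```text
w [0.5255 0.3457 0.008 ]
w [0.5095 0.3371 0.008 ]
w [0.4297 0.2926 0.008 ]
post [ 0.667 -0.033  0.286] tips [ 0.584 -0.006  0.28 ] [0.707 0.069 0.28 ] [ 0.772 -0.073  0.28 ] [ 0.63  -0.141  0.28 ]
tray [0.522 0.072 0.02 ] [ 0.488 -0.051  0.02 ] [0.638 0.033 0.02 ] [ 0.607 -0.083  0.02 ]
(75, 75, 3)
```

View pics/4.png

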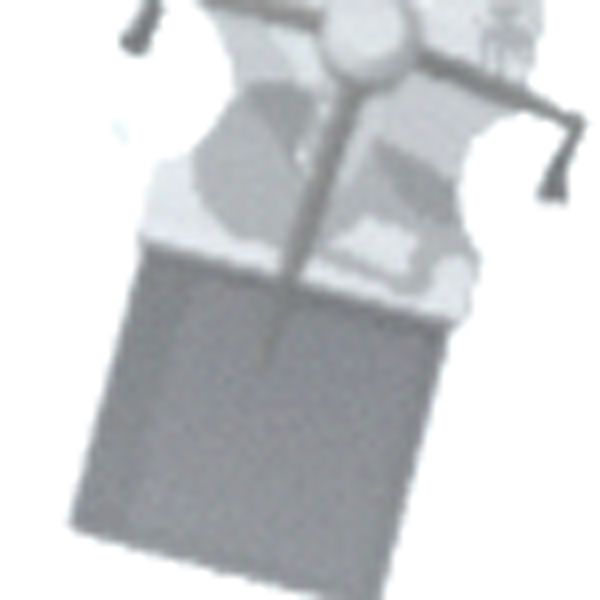

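>>> {"op": "arm_command", "data": {"targets": [[[0, 0, 0.015, 0.2, -0.2, -4, 0.6], [0, 0, 0.015, 0.3, -0.4, -8, 0.6], [0, 0, 0.015, 0.3, -0.4, -12, 0.6], [0, 0, 0.015, 0.3, -0.4, -16, 0.6], [0, 0, 0.015, 0.3, -0.4, -19, 0.6], [0, 0, 0.015, 0.3, -0.4, -21, 0.6], [0, 0, 0.015, 0.3, -0.4, -22, 0.6], [0, 0, 0.015, 0.3, -0.4, -22, 0.6]]]}}

```text
clock: 8.18
tool_pos: [0.4761, 0.3152, 0.0155]
orientation: [179.9, 0.1, 28.9]
force: [0.1, 0.3, 0.4]
opening: 0.0528
```

Run:
```python
from h import *
o=ctrl.get_obs();print(o["tool_pos"].round(4),o["orientation"].round(1),o["force"].round(1))
T=cam("top");print(onz(T,288,210.6,.28),onz(T,301.25,169.75,.286))
```

```text
[0.4761 0.3152 0.0155] [1.799e+02 1.000e-01 2.890e+01] [0.1 0.3 0.4]
[0.56415716 0.00202719 0.28      ] [ 0.6661501  -0.03354179  0.286     ]
```

>>> {"op": "arm_command", "data": {"targets": [[[0, 0, 0, -0.2, 0, -0.6, 0.6], [0, 0, 0, -0.2, 0, -1.2, 0.6], [0, 0, 0, -0.2, 0, -1.2, 0.6], [0, 0, 0, -0.2, 0, -1.2, 0], [0, 0, 0, -0.2, 0, -1.2, 0], [0, 0, 0, -0.2, 0, -1.2, 0], [0, 0, 0, -0.2, 0, -1.2, 0], [0, 0, 0, -0.2, 0, -1.2, 0]]]}}

```text
clock: 8.85
tool_pos: [0.474, 0.3162, 0.0049]
orientation: [-180.0, -0.0, 29.0]
force: [-0.7, 1.2, 1.2]
opening: 0.0249
```

Run:
```python
from h import *
o=ctrl.get_obs();print(o["tool_pos"].round(4),o["orientation"].round(1),o["force"].round(1),o["opening"])
T=cam("wrist");w=ctrl.snapshot("wrist");cv2.imwrite("pics/5.png",w);print({k:np.round(v,4).tolist() for k,v in T.items()})
```

```text
[0.474  0.3162 0.0049] [-180.   -0.   29.] [-0.7  1.2  1.2] 0.024904007095049436
{'K': [[370.5385, 0.0, 278.7569], [0.0, 370.5385, 212.9452], [0.0, 0.0, 1.0]], 'xyz': [0.546, 0.3564, 0.163], 'rotation': [[0.4835, 0.8339, 0.2662], [-0.8753, 0.4606, 0.1472], [0.0002, -0.3042, 0.9526]]}
```

View pics/5.png

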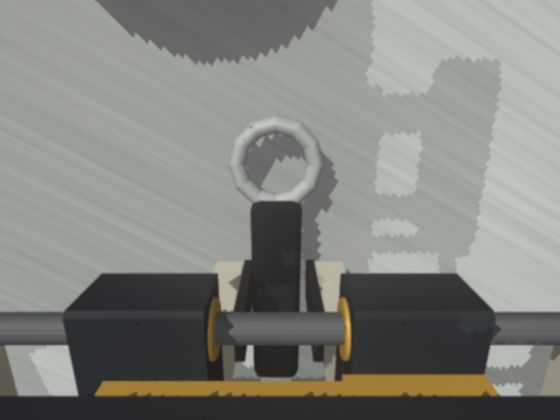

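>>> {"op": "arm_command", "data": {"targets": [[[0, 0, 0, 0, 0, 0, 0], [0, 0, 0, 0, 0, 0, 0], [0, 0, 0, 0, 0, 0, 0], [0, 0, 0, 0, 0, 0.5, 0], [0, 0, 0, 0, 0, 2, 0], [0, 0, 0, 0, 0, 4, 0], [0, 0, 0, 0, 0, 7, 0], [0, 0, 0, 0, 0, 10, 0]]]}}

```text
clock: 9.57
tool_pos: [0.473, 0.3147, 0.1048]
orientation: [179.9, 0.2, 28.9]
force: [0.3, 0.7, -1.3]
opening: 0.0213
```

Run:
```python
from h import *
o=ctrl.get_obs();print(o["tool_pos"].round(4),o["orientation"].round(1),o["force"].round(1),o["opening"],o["joint_pos"].round(1))
Rw=np.array([[0.4835,0.8339,0.2662],[-0.8753,0.4606,0.1472],[0.0002,-0.3042,0.9526]])
m=dict(K=cam("wrist")["K"],xyz=[.546,.3564,.163],rotation=Rw)
p=onz(m,276,161,.008);R=Ro.from_euler("xyz",[180,0,29],degrees=True).as_matrix()
print("ring",p,"tool",R.T@(p-[.474,.3162,.0049]))
W=cam("wrist");w=ctrl.snapshot("wrist");cv2.imwrite("pics/6.png",w[80:,150:420])
# predicted pixel of ring in the lifted view if it moved rigidly
R=Ro.from_euler("xyz",o["orientation"],degrees=True).as_matrix()
Rt=Ro.from_euler("xyz",[180,0,29],degrees=True).as_matrix()
print(proj(W,o["tool_pos"]+R@Rt.T@(p-[.474,.3162,.0049])))
```

```text
[0.473  0.3147 0.1048] [179.9   0.2  28.9] [ 0.3  0.7 -1.3] 0.021339355628269746 [ 53.4  17.  -22.   -0.  -51.2  65.6]
ring [0.52218822 0.34454555 0.008     ] tool [ 0.05588856 -0.00142947 -0.0031    ]
(np.float64(276.3026193423353), np.float64(161.1391650487782))
```

View pics/6.png

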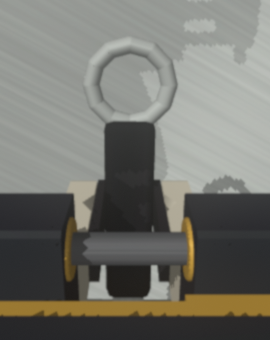

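>>> {"op": "arm_command", "data": {"targets": [[[0, 0, -0.1, 0, -0.5, 2.5, 0], [0, 0, -0.21, 0, -1.5, 5, 0], [0, 0, -0.32, 0, -3, 7.5, 0], [0, 0, -0.43, 0, -5, 10, 0], [0, 0, -0.54, 0, -7, 12, 0], [0, 0, -0.65, 0, -9, 14, 0], [0, 0, -0.76, 0, -11, 15.5, 0], [0, 0, -0.855, 0, -13, 17, 0]]]}}

```text
clock: 10.28
tool_pos: [0.4733, 0.1846, 0.2754]
orientation: [-180.0, 0.0, -20.4]
force: [0.5, -0.3, -0.7]
opening: 0.0215
```

>>> {"op": "arm_command", "data": {"targets": [[[-0.034, -0.094, 0, 0, -2, 0.3, 0], [-0.068, -0.188, 0, 0, -4, 0.6, 0], [-0.1, -0.28, 0, 0.5, -6, 0.9, 0], [-0.134, -0.37, 0, 1, -8, 1.2, 0], [-0.168, -0.46, 0, 1.5, -10, 1.5, 0], [-0.2, -0.555, 0, 2, -12, 1.5, 0], [-0.235, -0.645, 0, 2.5, -14, 1.5, 0], [-0.268, -0.738, 0, 2.9, -15.9, 1.5, 0]]]}}

```text
clock: 10.95
tool_pos: [0.5152, 0.0374, 0.3197]
orientation: [180.0, -43.5, -20.4]
force: [2.3, 1.5, 1.8]
opening: 0.0219
```

Run:
```python
from h import *
o=ctrl.get_obs();print(o["tool_pos"].round(4),o["orientation"].round(1),o["force"].round(1),o["opening"],o["joint_pos"].round(1))
W=cam("wrist");w=ctrl.snapshot("wrist");cv2.imwrite("pics/7.png",w)
R=Ro.from_euler("xyz",o["orientation"],degrees=True).as_matrix()
print("ring",o["tool_pos"]+R@[.056,0,-.003],proj(W,o["tool_pos"]+R@[.056,0,-.003]));C=np.array([.669,-.034]);
h=np.array([np.cos(np.radians(160)),np.sin(np.radians(160))])
for r,z in((110,.28),(80,.245),(0,.286)):print(r,proj(W,[*(C+h*r/1000),z]))
```

```text
[0.5152 0.0374 0.3197] [180.  -43.5 -20.4] [2.3 1.5 1.8] 0.021909382815580292 [ 43.3 -16.7 -58.2  61.  -44.9 -17.8]
ring [0.5513697  0.02394862 0.36044495] (np.float64(278.55148441319477), np.float64(160.44158664533535))
110 (np.float64(300.4546356740156), np.float64(204.32615110095279))
80 (np.float64(296.6745406965598), np.float64(190.21647417954972))
0 (np.float64(296.0258010508477), np.float64(71.0758249689043))
```

View pics/7.png

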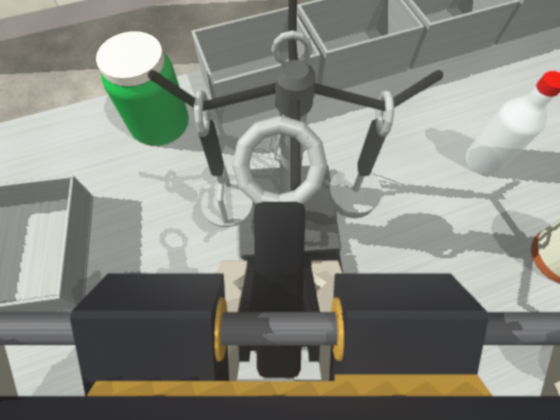

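```bash
cat > kin.py <<'E'
from h import *
from scipy.optimize import least_squares
D=[([88.757,20.546,.682,0,-70.136,-16.507],[.206,.643,.227],[180,0,-17.757]),
([11,28.4,29.7,0,-91.4,-10.5],[.772,-.046,.36],[179.9,0,-89.5]),
([20.5,11.7,-9,0,-69.4,139.7],[.587,.015,.246],[180,0,70.1]),
([54,10.7,-12.1,-.1,-67.6,64.3],[.470,.321,.232],[179.9,.4,28.2]),
([53.4,17,-22,0,-51.2,65.6],[.473,.3147,.1048],[179.9,.2,28.9]),
([43.3,-16.7,-58.2,61,-44.9,-17.8],[.5152,.0374,.3197],[180,-43.5,-20.4])]
E_=lambda s,*a:Ro.from_euler(s,a if len(a)>1 else a[0],degrees=True)
B=Ro.from_matrix([[0,0,1],[0,-1,0],[1,0,0]])  # tool axes when j5=0,j6=0 up to Rz
def fk(q,P):
    d1,L2,a3,L3,w5,T,lat,lat2,c6,s4=P
    R=E_("z",q[0]);p=np.array([0,0,d1]);R=R*E_("y",q[1]);p=p+R.apply([0,lat,L2])
    R=R*E_("y",-q[2]);p=p+R.apply([L3,0,a3]);R=R*E_("x",s4*q[3]);p=p+R.apply([0,lat2,w5])
    R=R*E_("y",-q[4]);p=p+R.apply([T,0,0]);return p,R*B*E_("z",q[5]*SG+c6)
SG=1
def load():
    best=None
    for sg in(1,-1):
        for s4 in(1,-1):
            for c in(0,90,180,270):
                for l in((-.19,0),(0,-.19)):
                    global SG;SG=sg
                    def f(x):
                        r=[]
                        for q,p,o in D:
                            a,b=fk(q,[*x,s4]);r+=[*(a-p),*(.2*(b.inv()*E_("xyz",*o)).as_rotvec())]
                        return np.array(r)
                    s=least_squares(f,[.3,.4,0,.4,0,.3,*l,c])
                    if best is None or s.cost<best[0]:best=(s.cost,[*s.x,s4],sg,s.fun)
    SG=best[2];return best
if __name__=="__main__":
    b=load();print(b[0],np.round(b[1],4),b[2]);print((b[3].reshape(-1,6)*1000).round(1))
E
python3 kin.py
```

```text
6.608796777890854e-07 [ 2.13800e-01  6.03300e-01 -1.21000e-02  4.63000e-01  1.21000e-02
  3.94700e-01  2.00000e-04 -1.92300e-01  9.00352e+01 -1.00000e+00] -1
[[ 0.  -0.1 -0.4 -0.  -0.  -0.1]
 [ 0.   0.4  0.2 -0.  -0.1 -0.1]
 [-0.1 -0.6  0.2 -0.3  0.2  0.2]
 [-0.1  0.1  0.1 -0.   0.   0.1]
 [ 0.1  0.2 -0.2 -0.1 -0.1  0.2]
 [ 0.   0.  -0.   0.2  0.1 -0.3]]
```

```bash
cat >> kin.py <<'E'
LO=np.array([-176.03,-82.01,-58.28,-173.87,-174.79,-173.66]);HI=np.array([176.03,121.73,71.71,95.51,-.11,173.66])
def ik(ring,e,yaw,P,roff,n=40,seed=0,q0=None):
    Rt=E_("xyz",180,-(90-e),yaw);t=np.array(ring)-Rt.apply(roff);g=np.random.default_rng(seed);out=[]
    def f(q):
        a,b=fk(q,P);return np.r_[(a-t)*5,(b.inv()*Rt).as_rotvec()]
    for q in ([q0] if q0 is not None else g.uniform(LO,HI,(n,6))):
        s=least_squares(f,np.clip(q,LO+1e-3,HI-1e-3),bounds=(LO,HI),x_scale=30,max_nfev=60)
        if s.cost<1e-7 and not any(np.abs(s.x-o).max()<3 for o in out):out.append(s.x)
    return out
E
cat > t.py <<'E'
from kin import *
P=load()[1];ro=[.056,0,-.003]
C=np.array([.669,-.034]);h=np.array([np.cos(np.radians(160)),np.sin(np.radians(160))])
for nm,r,z in(("seat",.08,.236),("pre",.14,.314)):
  for e in(0,15,30,45):
    for yaw in(-20,-35,-5):
        print(nm,e,yaw,[np.round(q).astype(int).tolist() for q in ik([*(C+h*r),z],e,yaw,P,ro,25)])
E
time python3 t.py
```

```text
seat 0 -20 []
seat 0 -35 []
seat 0 -5 []
seat 15 -20 []
seat 15 -35 []
seat 15 -5 []
seat 30 -20 []
seat 30 -35 []
seat 30 -5 [[-20, -3, -43, -125, -16, -136]]
seat 45 -20 []
seat 45 -35 []
seat 45 -5 []
pre 0 -20 []
pre 0 -35 []
pre 0 -5 []
pre 15 -20 []
pre 15 -35 []
pre 15 -5 [[-34, -11, -57, -133, -39, -122]]
pre 30 -20 []
pre 30 -35 []
pre 30 -5 []
pre 45 -20 [[161, -79, -49, -4, -166, -95]]
pre 45 -35 []
pre 45 -5 []
real	0m38.965s
user	0m38.778s
sys	0m0.097s
```

```bash
cat > ik2.py <<'E'
from kin import *
import os,pickle
if os.path.exists("P.pkl"): P,SGv=pickle.load(open("P.pkl","rb"))
else:
    b=load();P,SGv=b[1],b[2];pickle.dump((P,SGv),open("P.pkl","wb"))
import kin;kin.SG=SGv
d1,L2,a3,L3,w5,T,lat,lat2,c6,s4=P
def rx(a):c,s=np.cos(a),np.sin(a);return np.array([[1,0,0],[0,c,-s],[0,s,c]])
def ry(a):c,s=np.cos(a),np.sin(a);return np.array([[c,0,s],[0,1,0],[-s,0,c]])
def rz(a):c,s=np.cos(a),np.sin(a);return np.array([[c,-s,0],[s,c,0],[0,0,1]])
Bm=B.as_matrix()
def fkf(q):
    q=np.radians(q);R=rz(q[0])@ry(q[1]);p=np.array([0,0,d1])+R@[0,lat,L2];R=R@ry(-q[2]);p=p+R@[L3,0,a3]
    R=R@rx(s4*q[3]);p=p+R@[0,lat2,w5];R=R@ry(-q[4]);p=p+R@[T,0,0];return p,R@Bm@rz(SGv*q[5]+np.radians(c6))
def IK(t,Rt,n=60,seed=0,q0=None,tol=.5):
    g=np.random.default_rng(seed);out=[]
    def f(q):
        a,b=fkf(q);return np.r_[(a-t)*5,(b-Rt).ravel()*.5]
    for q in ([q0] if q0 is not None else g.uniform(LO,HI,(n,6))):
        s=least_squares(f,q,method="lm",x_scale=[30]*6,max_nfev=200)
        if s.cost>1e-8:continue
        x=(s.x+180)%360-180
        if np.all(x>LO+tol) and np.all(x<HI-tol) and not any(np.abs(x-o).max()<2 for o in out):out.append(x)
    return out
def Rt(e,yaw):return Ro.from_euler("xyz",[180,-(90-e),yaw],degrees=True).as_matrix()
E
cat > t2.py <<'E'
from ik2 import *
C=np.array([.669,-.034])
for ha in(160,175):
  h=np.array([np.cos(np.radians(ha)),np.sin(np.radians(ha))]);s=np.array([*(C+h*.08),.236])
  for e in(0,15,30,40,50,60):
    for yaw in(-35,-20,-5,10):
      r=Rt(e,yaw); q=IK(s-[0,0,.056]+r[:,2]*.003,r,30)
      if q:print(ha,e,yaw,[np.round(x).astype(int).tolist() for x in q])
E
time python3 t2.py
```

```text
160 0 10 [[-46, 50, -51, -124, -96, -81]]
160 15 10 [[-41, 21, -48, -122, -62, -109]]
160 30 -5 [[-22, 1, -43, -131, -19, -129]]
160 30 10 [[-18, 2, -35, -98, -24, -156]]
160 60 -35 [[26, 5, -51, 57, -31, -20]]
160 60 -20 [[18, 2, -56, 66, -20, -8]]
160 60 -5 [[12, 0, -57, 64, -9, 11]]
160 60 10 [[20, 0, -48, 22, -13, 60]]
175 0 10 [[-49, 49, -50, -121, -94, -83]]
175 15 10 [[-43, 20, -46, -119, -62, -111]]
175 30 -5 [[-23, 0, -41, -124, -18, -135]]
175 30 10 [[-20, 2, -35, -96, -26, -157]]
175 40 -20 [[-22, -1, -48, -168, -8, -101]]
175 60 -35 [[23, 4, -52, 58, -30, -19]]
175 60 -20 [[15, 1, -56, 67, -18, -7]]
175 60 -5 [[10, 0, -57, 61, -9, 15]]
175 60 10 [[18, 0, -46, 16, -15, 67]]
real	0m40.188s
user	0m38.615s
sys	0m0.288s
```

```bash
cat > t3.py <<'E'
from ik2 import *
C=np.array([.669,-.034])
for ha in(160,172,178):
  h=np.array([np.cos(np.radians(ha)),np.sin(np.radians(ha))])
  for nm,r_,z in(("seat",.08,.236),("pre",.13,.300)):
   s=np.array([*(C+h*r_),z])
   for e in(10,20,30):
    row=[]
    for yaw in(-10,-5,0,5):
      r=Rt(e,yaw); best=[]
      for q0 in([-43,20,-46,-119,-62,-111],[-23,0,-41,-124,-18,-135],[-49,49,-50,-121,-94,-83],[-30,10,-50,-120,-40,-115],[-45,-10,-55,-120,-60,-100]):
        q=IK(s-r@[.056,0,-.003],r,q0=q0)
        if q: best=q[0].round().astype(int).tolist();break
      row.append((yaw,best))
    print(ha,nm,e,row)
E
python3 t3.py
```

```text
160 seat 10 [(-10, []), (-5, []), (0, []), (5, [-45, 35, -56, -130, -81, -89])]
160 seat 20 [(-10, []), (-5, []), (0, [-38, 11, -54, -133, -51, -109]), (5, [-38, 10, -49, -123, -50, -117])]
160 seat 30 [(-10, [-24, -2, -50, -143, -20, -118]), (-5, [-20, -3, -43, -125, -16, -136]), (0, [-16, -4, -40, -111, -15, -150]), (5, [-16, -3, -38, -101, -18, -158])]
160 pre 10 [(-10, []), (-5, []), (0, []), (5, [-46, 9, -56, -123, -66, -111])]
160 pre 20 [(-10, [-28, -12, -56, -143, -29, -117]), (-5, [-27, -13, -51, -129, -26, -130]), (0, [-26, -12, -48, -118, -27, -140]), (5, [-27, -11, -45, -109, -31, -146])]
160 pre 30 [(-10, []), (-5, []), (0, []), (5, [])]
172 seat 10 [(-10, []), (-5, []), (0, []), (5, [-48, 33, -55, -127, -79, -91])]
172 seat 20 [(-10, []), (-5, [-39, 13, -57, -139, -54, -104]), (0, [-40, 11, -52, -129, -51, -112]), (5, [-40, 10, -48, -120, -50, -119])]
172 seat 30 [(-10, [-24, -3, -47, -137, -18, -125]), (-5, [-20, -4, -42, -120, -15, -142]), (0, [-17, -4, -40, -107, -15, -154]), (5, [-18, -3, -38, -98, -20, -159])]
172 pre 10 [(-10, []), (-5, []), (0, []), (5, [-50, 8, 
[... 260 characters left out ...]
-10, []), (-5, []), (0, []), (5, [-49, 33, -54, -126, -78, -93])]
178 seat 20 [(-10, []), (-5, [-40, 12, -57, -137, -53, -105]), (0, [-41, 10, -52, -128, -51, -113]), (5, [-41, 10, -47, -119, -50, -120])]
178 seat 30 [(-10, [-25, -3, -46, -134, -17, -128]), (-5, [-20, -4, -42, -117, -15, -144]), (0, [-18, -4, -39, -105, -16, -155]), (5, [-19, -3, -38, -97, -21, -160])]
178 pre 10 [(-10, []), (-5, []), (0, [-51, 9, -58, -123, -66, -110]), (5, [-51, 8, -53, -116, -66, -116])]
178 pre 20 [(-10, [-31, -14, -52, -129, -26, -130]), (-5, [-30, -14, -48, -118, -26, -140]), (0, [-31, -12, -46, -109, -30, -147]), (5, [-33, -10, -44, -103, -36, -150])]
178 pre 30 [(-10, []), (-5, []), (0, []), (5, [])]
```

```bash
cat > t4.py <<'E'
from ik2 import *
C=np.array([.669,-.034]);h=np.array([np.cos(np.radians(160)),np.sin(np.radians(160))])
s=np.array([*(C+h*.13),.300]);r=Rt(20,0)
qp=IK(s-r@[.056,0,-.003],r,q0=[-26,-12,-48,-118,-27,-140])[0];print(qp.round(1))
q0=np.array([43.3,-16.7,-58.2,61,-44.9,-17.8])
def show(path,n):
  for a,b in zip(path,path[1:]):
    for k in range(n):
      q=np.array(a)+(np.array(b)-a)*k/n;p,R=fkf(q);print(q.round().astype(int),"tcp",p.round(2),"z",R[:,2].round(2),"ring",(p+R[:,0]*.076).round(2),"blade",(p-R[:,0]*.125).round(2))
    print()
show([q0,qp],10)
show([q0,[10,10,-30,0,-70,-60],qp],8)
E
python3 t4.py
```

```text
[ -25.7  -12.3  -47.8 -117.6  -27.4 -140.2]
[ 43 -17 -58  61 -45 -18] tcp [0.52 0.04 0.32] z [ 0.64 -0.24 -0.73] ring [0.57 0.02 0.37] blade [0.43 0.07 0.23]
[ 36 -16 -57  43 -43 -30] tcp [ 0.47 -0.04  0.25] z [ 0.46 -0.24 -0.85] ring [ 0.51 -0.1   0.29] blade [0.41 0.05 0.19]
[ 30 -16 -56  25 -41 -42] tcp [ 0.41 -0.09  0.19] z [ 0.3  -0.15 -0.94] ring [ 0.42 -0.16  0.2 ] blade [0.4  0.03 0.16]
[ 23 -15 -55   7 -40 -55] tcp [ 0.35 -0.09  0.13] z [ 0.21 -0.   -0.98] ring [ 0.32 -0.16  0.13] blade [0.4  0.02 0.14]
[ 16 -15 -54 -10 -38 -67] tcp [ 0.3  -0.07  0.1 ] z [ 0.19  0.17 -0.97] ring [ 0.24 -0.11  0.08] blade [ 0.41 -0.01  0.13]
[  9 -15 -53 -28 -36 -79] tcp [ 0.28 -0.02  0.08] z [ 0.26  0.32 -0.91] ring [ 0.21 -0.02  0.06] blade [ 0.4  -0.03  0.11]
[  2 -14 -52 -46 -34 -91] tcp [0.29 0.03 0.08] z [ 0.4   0.42 -0.82] ring [0.23 0.07 0.07] blade [ 0.39 -0.04  0.09]
[  -5  -14  -51  -64  -33 -103] tcp [0.33 0.07 0.1 ] z [ 0.57  0.44 -0.7 ] ring [0.3  0.13 0.12] blade [ 0.39 -0.04  0.08]
[ -12  -13  -50  -82  -31 -116] tcp [0.39 0.08 0.14] z [ 0.74  0.36 -0.57] ring [0.39 0.15 0.18]
[... 1380 characters left out ...]
 -59 -80] tcp [ 0.32 -0.    0.09] z [-0.08  0.42 -0.9 ] ring [0.24 0.01 0.1 ] blade [ 0.44 -0.01  0.08]
[ -3   2 -37 -44 -54 -90] tcp [0.34 0.06 0.1 ] z [ 0.13  0.56 -0.82] ring [0.27 0.09 0.11] blade [ 0.45 -0.    0.08]
[  -8   -1  -39  -59  -49 -100] tcp [0.38 0.09 0.12] z [ 0.37  0.6  -0.71] ring [0.33 0.15 0.14] blade [0.45 0.   0.08]
[ -12   -4  -41  -73  -43 -110] tcp [0.43 0.11 0.15] z [ 0.59  0.54 -0.59] ring [0.41 0.17 0.19] blade [0.46 0.   0.09]
[ -17   -7  -43  -88  -38 -120] tcp [0.47 0.09 0.18] z [ 0.77  0.41 -0.49] ring [0.48 0.15 0.24] blade [0.46 0.   0.09]
[ -21  -10  -46 -103  -33 -130] tcp [0.51 0.06 0.22] z [ 0.89  0.22 -0.4 ] ring [0.53 0.09 0.28] blade [0.47 0.01 0.11]
```

```bash
cat > t5.py <<'E'
from ik2 import *
exec(open("t4.py").read().split("def show")[0].split("\n",1)[1])
C3=C
def pts(q):
    p,R=fkf(q);return p,R,[p,p+R[:,0]*.076,p-R[:,0]*.125+R[:,1]*.03,p-R[:,0]*.125-R[:,1]*.03,p-R[:,2]*.1+R[:,1]*.1,p-R[:,2]*.1-R[:,1]*.1,p-R[:,2]*.25]
def stat(path,n=12):
    z=[];d=[];b=[];ang=0;Rp=None
    for a,c in zip(path,path[1:]):
        for k in range(n+1):
            q=np.array(a)+(np.array(c)-a)*k/n;p,R,X=pts(q)
            z.append(min(x[2] for x in X));d.append(min(np.hypot(*(x[:2]-C)) if x[2]<.33 else 9 for x in X));b.append(min(np.hypot(*x[:2]) for x in X))
            if Rp is not None: ang+=np.degrees(np.arccos(np.clip((np.trace(Rp.T@R)-1)/2,-1,1)))
            Rp=R
    return min(z),min(d),min(b),ang
if __name__=="__main__":
  res=[]
  for j1 in(0,20,40,60):
   for j2 in(-10,0,10):
    for j3 in(-40,-25,-10,10):
     for j4 in(0,-40,-70):
      for j5 in(-40,-60,-80):
       for j6 in(-60,-100,-20):
        v=[j1,j2,j3,j4,j5,j6];s=stat([q0,v,qp],6)
        if s[0]>.09 and s[1]>.125 and s[2]>.22:res.append((s[3],v,np.round(s,2).tolist()))
  res.sort(key=lambda x:x[0]);print(len(res));[print(x) for x in res[:12]]
E
time python3 t5.py
```

```text
[ -25.7  -12.3  -47.8 -117.6  -27.4 -140.2]
0
real	0m6.712s
user	0m6.720s
sys	0m0.145s
```

```bash
sed -i 's/s\[0\]>.09 and s\[1\]>.125 and s\[2\]>.22/s[0]>.06 and s[1]>.105 and s[2]>.18/' t5.py; python3 t5.py
python3 - <<'E'
from t5 import *
print(stat([q0,q0+.01]),stat([qp,qp+.01]))
E
```

```text
[ -25.7  -12.3  -47.8 -117.6  -27.4 -140.2]
663
(np.float64(336.4279976879164), [20, 10, -25, -70, -60, -60], [0.09, 0.12, 0.26, 336.43])
(np.float64(336.4287031466438), [40, -10, -25, 0, -80, -60], [0.13, 0.12, 0.26, 336.43])
(np.float64(336.4797383708477), [0, 10, -25, -70, -60, -60], [0.09, 0.11, 0.26, 336.48])
(np.float64(336.5445013935489), [40, 10, -10, 0, -80, -60], [0.13, 0.12, 0.3, 336.54])
(np.float64(336.5493689014479), [40, 0, -10, 0, -80, -60], [0.13, 0.12, 0.3, 336.55])
(np.float64(336.6134479130813), [0, 0, -25, -40, -80, -60], [0.13, 0.12, 0.22, 336.61])
(np.float64(336.6641451334147), [0, -10, -25, -40, -80, -60], [0.13, 0.12, 0.22, 336.66])
(np.float64(336.7290003924728), [20, 10, -10, -40, -80, -60], [0.13, 0.12, 0.3, 336.73])
(np.float64(336.808190611258), [20, 0, -25, -40, -60, -60], [0.13, 0.12, 0.3, 336.81])
(np.float64(336.81008532168016), [0, 0, -25, -70, -60, -100], [0.13, 0.12, 0.27, 336.81])
(np.float64(336.8134935825162), [20, 0, -25, -40, -80, -60], [0.13, 0.12, 0.22, 336.81])
(np.float64(336.8153664192388), [20, -10, -40, -40, -60, -60], [0.11, 0.12, 0.2, 336.82])
[ -25.7  -12.3  -47.8 -117.6  -27.4 -140.2]
(np.float64(0.23368365091849513), np.float64(0.16956411598650678), np.float64(0.36730313512552193), np.float64(0.030827743016915272)) (np.float64(0.12883387414687789), np.float64(0.12092054939635485), np.float64(0.29576786643228803), np.float64(0.024854378810868258))
```

```bash
cat > rows.py <<'E'
from t5 import *
def steps(path,da=6.4,dp=.036):
    Q=[np.array(path[0],float)]
    for a,c in zip(path,path[1:]):
        a,c=np.array(a,float),np.array(c,float);t=0
        f=lambda t:fkf(a+(c-a)*t)
        while t<1:
            p,R=f(t);dt=1-t
            while True:
                p2,R2=f(t+dt)
                if np.degrees(np.arccos(np.clip((np.trace(R.T@R2)-1)/2,-1,1)))<=da and np.linalg.norm(p2-p)<=dp and np.abs((c-a)*dt).max()<8.5:break
                dt*=.95
            t+=dt;Q.append(a+(c-a)*t)
    return Q
def calls(Q):
    out=[]
    for i in range(0,len(Q)-1,8):
        p0,R0=fkf(Q[i]);rows=[]
        for q in Q[i+1:i+9]:
            p,R=fkf(q);rows.append([*(float(x) for x in Ro.from_matrix(R@R0.T).as_rotvec().round(3)),*(float(x) for x in ((p-p0)*100).round(1)),0])
        out.append((rows,Q[min(i+8,len(Q)-1)].round(1).tolist(),p.round(3).tolist()))
    return out
E
python3 - <<'E'
from rows import *
print(ctrl.get_obs()["joint_pos"].round(2))
v=np.array([40,0,-10,0,-80,-60])
for v in([40,0,-10,0,-80,-60],[20,0,-25,-40,-60,-60]):
    print(v,len(steps([q0,v,qp])))
v=[40,0,-10,0,-80,-60]
[print(c) for c in calls(steps([ctrl.get_obs()["joint_pos"],v,qp]))]
E
```

```text
[ -25.7  -12.3  -47.8 -117.6  -27.4 -140.2]
[ 43.11 -16.74 -58.16  61.34 -45.12 -17.66]
[40, 0, -10, 0, -80, -60] 56
[20, 0, -25, -40, -60, -60] 56
([[0.055, -0.002, -0.095, 0.7, -0.8, 0.8, 0], [0.11, -0.003, -0.189, 1.2, -1.6, 1.4, 0], [0.164, -0.001, -0.281, 1.6, -2.1, 1.9, 0], [0.218, 0.004, -0.375, 1.8, -2.6, 2.2, 0], [0.274, 0.011, -0.47, 1.9, -2.8, 2.5, 0], [0.327, 0.022, -0.562, 1.8, -2.9, 2.6, 0], [0.379, 0.035, -0.654, 1.6, -2.7, 2.6, 0], [0.432, 0.052, -0.75, 1.3, -2.3, 2.5, 0]], [41.7, -9.0, -35.8, 32.8, -61.3, -37.3], [0.529, 0.012, 0.347])
([[0.056, 0.02, -0.09, -0.4, 0.7, -0.1, 0], [0.113, 0.044, -0.181, -1.0, 1.6, -0.3, 0], [0.169, 0.072, -0.269, -1.6, 2.8, -0.5, 0], [0.225, 0.104, -0.357, -2.3, 4.4, -0.7, 0], [0.282, 0.142, -0.445, -3.0, 6.3, -0.8, 0], [0.336, 0.186, -0.53, -3.9, 8.5, -0.8, 0], [0.388, 0.233, -0.61, -4.8, 10.9, -0.7, 0], [0.433, 0.282, -0.682, -5.6, 13.4, -0.5, 0]], [40.0, 0.0, -10.0, 0.0, -80.0, -60.0], [0.473, 0.146, 0.342])
([[0.056, 0.029, -0.09, -1.1, 0.1, -1.7, 0], [0.11, 0.057, -0.179, -2.1, 0.4, -3.2, 0], [0.163, 0.084, -0.268, -3.1, 0.7, -4.6
[... 1192 characters left out ...]
0.178, 0.08, -0.267, 2.4, -2.6, 0.5, 0], [0.238, 0.104, -0.352, 3.1, -3.7, 0.7, 0], [0.299, 0.127, -0.438, 3.7, -4.8, 0.8, 0], [0.362, 0.15, -0.524, 4.3, -6.1, 0.8, 0], [0.426, 0.17, -0.608, 4.9, -7.4, 0.9, 0], [0.492, 0.191, -0.693, 5.3, -8.9, 0.9, 0]], [-15.8, -10.5, -42.1, -99.9, -35.3, -128.1], [0.522, 0.108, 0.255])
([[0.066, 0.017, -0.087, 0.4, -1.5, -0.0, 0], [0.131, 0.032, -0.171, 0.7, -3.0, -0.1, 0], [0.196, 0.045, -0.255, 0.9, -4.6, -0.2, 0], [0.264, 0.057, -0.341, 1.0, -6.2, -0.4, 0], [0.331, 0.067, -0.424, 1.0, -7.9, -0.6, 0], [0.399, 0.075, -0.507, 0.9, -9.5, -0.8, 0], [0.41, 0.076, -0.521, 0.9, -9.8, -0.9, 0]], [-25.7, -12.3, -47.8, -117.6, -27.4, -140.2], [0.531, 0.01, 0.246])
```

>>> {"op": "arm_command", "data": {"targets": [[[0.055, -0.002, -0.095, 0.7, -0.8, 0.8, 0], [0.11, -0.003, -0.189, 1.2, -1.6, 1.4, 0], [0.164, -0.001, -0.281, 1.6, -2.1, 1.9, 0], [0.218, 0.004, -0.375, 1.8, -2.6, 2.2, 0], [0.274, 0.011, -0.47, 1.9, -2.8, 2.5, 0], [0.327, 0.022, -0.562, 1.8, -2.9, 2.6, 0], [0.379, 0.035, -0.654, 1.6, -2.7, 2.6, 0], [0.432, 0.052, -0.75, 1.3, -2.3, 2.5, 0]]]}}

```text
clock: 11.67
tool_pos: [0.526, 0.0116, 0.3398]
orientation: [-163.6, -23.2, -73.6]
force: [-0.3, -1.0, -0.7]
opening: 0.022
```

Run:
```python
from rows import *
o=ctrl.get_obs();print(o["joint_pos"].round(2),o["opening"])
[print(c) for c in calls(steps([o["joint_pos"],[40,0,-10,0,-80,-60],qp]))[:1]]
```

```text
[ -25.7  -12.3  -47.8 -117.6  -27.4 -140.2]
[ 41.11  -8.83 -35.8   31.85 -60.8  -36.61] 0.02199875642654841
([[0.055, 0.019, -0.09, -0.4, 0.7, -0.1, 0], [0.11, 0.042, -0.181, -0.9, 1.7, -0.2, 0], [0.164, 0.069, -0.269, -1.5, 3.0, -0.3, 0], [0.218, 0.101, -0.356, -2.2, 4.5, -0.4, 0], [0.273, 0.138, -0.444, -2.9, 6.4, -0.4, 0], [0.326, 0.18, -0.529, -3.7, 8.6, -0.3, 0], [0.377, 0.229, -0.613, -4.6, 11.2, -0.2, 0], [0.418, 0.275, -0.68, -5.4, 13.5, 0.1, 0]], [40.0, 0.0, -10.0, 0.0, -80.0, -60.0], [0.473, 0.146, 0.342])
```

Tracks well. Continuing.

>>> {"op": "arm_command", "data": {"targets": [[[0.055, 0.019, -0.09, -0.4, 0.7, -0.1, 0], [0.11, 0.042, -0.181, -0.9, 1.7, -0.2, 0], [0.164, 0.069, -0.269, -1.5, 3.0, -0.3, 0], [0.218, 0.101, -0.356, -2.2, 4.5, -0.4, 0], [0.273, 0.138, -0.444, -2.9, 6.4, -0.4, 0], [0.326, 0.18, -0.529, -3.7, 8.6, -0.3, 0], [0.377, 0.229, -0.613, -4.6, 11.2, -0.2, 0], [0.418, 0.275, -0.68, -5.4, 13.5, 0.1, 0]]]}}

```text
clock: 12.33
tool_pos: [0.4717, 0.1484, 0.341]
orientation: [179.9, -0.1, -109.9]
force: [0.5, -0.2, -1.0]
opening: 0.0217
```

>>> {"op": "arm_command", "data": {"targets": [[[0.056, 0.029, -0.09, -1.1, 0.1, -1.7, 0], [0.11, 0.057, -0.179, -2.1, 0.4, -3.2, 0], [0.163, 0.084, -0.268, -3.1, 0.7, -4.6, 0], [0.215, 0.112, -0.361, -4.0, 1.1, -5.8, 0], [0.266, 0.139, -0.452, -4.8, 1.6, -6.8, 0], [0.317, 0.168, -0.546, -5.5, 2.1, -7.8, 0], [0.367, 0.195, -0.639, -6.0, 2.7, -8.5, 0], [0.417, 0.223, -0.735, -6.5, 3.3, -9.2, 0]]]}}

```text
clock: 13.0
tool_pos: [0.407, 0.1801, 0.2488]
orientation: [155.0, 8.9, -154.9]
force: [-0.3, -0.0, -1.0]
opening: 0.0219
```

>>> {"op": "arm_command", "data": {"targets": [[[0.049, 0.029, -0.093, -0.3, 0.6, -0.5, 0], [0.098, 0.06, -0.187, -0.5, 1.2, -0.9, 0], [0.146, 0.089, -0.28, -0.6, 1.7, -1.3, 0], [0.195, 0.12, -0.373, -0.6, 2.2, -1.5, 0], [0.242, 0.15, -0.464, -0.5, 2.7, -1.6, 0], [0.29, 0.181, -0.556, -0.2, 3.1, -1.7, 0], [0.34, 0.212, -0.649, 0.1, 3.4, -1.7, 0], [0.39, 0.244, -0.743, 0.5, 3.6, -1.7, 0]]]}}

```text
clock: 13.67
tool_pos: [0.4124, 0.2161, 0.2322]
orientation: [132.6, -3.8, 160.8]
force: [-0.8, 0.7, -1.2]
opening: 0.0216
```

Run:
```python
from rows import *
o=ctrl.get_obs();print(o["joint_pos"].round(2),o["tool_pos"].round(3),o["opening"])
s=np.array([*(C+h*.145),.315]);r=Rt(20,0)
qq=IK(s-r@[.056,0,-.003],r,q0=qp);print(qq)
[print(c) for c in calls(steps([o["joint_pos"],qq[0] if qq else qp]))]
```

```text
[ -25.7  -12.3  -47.8 -117.6  -27.4 -140.2]
[ 11.23  -5.35 -26.72 -52.39 -56.15 -96.25] [0.412 0.216 0.232] 0.021618851026072142
[array([ -19.16537424,  -17.35330075,  -46.12473423, -112.44309642,
        -19.4982352 , -149.52373724])]
([[0.047, 0.026, -0.093, 0.7, 0.1, 0.3, 0], [0.096, 0.053, -0.185, 1.4, 0.1, 0.6, 0], [0.146, 0.08, -0.278, 2.2, 0.0, 0.9, 0], [0.198, 0.108, -0.37, 3.0, -0.2, 1.2, 0], [0.25, 0.135, -0.461, 3.8, -0.5, 1.6, 0], [0.304, 0.163, -0.552, 4.6, -1.0, 1.9, 0], [0.359, 0.191, -0.64, 5.4, -1.6, 2.2, 0], [0.414, 0.219, -0.727, 6.1, -2.3, 2.5, 0]], [0.1, -9.8, -33.8, -74.4, -42.7, -115.8], [0.477, 0.195, 0.258])
([[0.059, 0.026, -0.09, 0.8, -0.8, 0.3, 0], [0.118, 0.051, -0.178, 1.5, -1.7, 0.6, 0], [0.18, 0.075, -0.267, 2.1, -2.8, 0.8, 0], [0.241, 0.098, -0.352, 2.7, -3.9, 1.0, 0], [0.305, 0.12, -0.438, 3.2, -5.0, 1.1, 0], [0.369, 0.142, -0.522, 3.7, -6.3, 1.2, 0], [0.434, 0.162, -0.605, 4.1, -7.6, 1.3, 0], [0.503, 0.182, -0.689, 4.3, -9.0, 1.3, 0]], [-10.9, -14.1, -40.8, -96.1, -29.5, -135.0], [0.52, 0.105, 0.272])
([[0.068, 0.016, -0.085, 0.2, -1.4, -0.0, 0], [0.135, 0.031, -0.168, 0.3, -2.9, -0.1, 0], [0.202, 0.043, -0.25, 0.3, -4.3, -0.2, 0], [0.273, 0.055, -0.334, 0.2, -5.8, -0.4, 0], [0.343, 0.064, -0.415, -0.0, -7.3, -0.7, 0], [0.413, 0.072, -0.495, -0.3, -8.7, -1.0, 0], [0.425, 0.073, -0.509, -0.4, -9.0, -1.0, 0]], [-19.2, -17.4, -46.1, -112.4, -19.5, -149.5], [0.516, 0.016, 0.261])
```

>>> {"op": "arm_command", "data": {"targets": [[[0.047, 0.026, -0.093, 0.7, 0.1, 0.3, 0], [0.096, 0.053, -0.185, 1.4, 0.1, 0.6, 0], [0.146, 0.08, -0.278, 2.2, 0.0, 0.9, 0], [0.198, 0.108, -0.37, 3.0, -0.2, 1.2, 0], [0.25, 0.135, -0.461, 3.8, -0.5, 1.6, 0], [0.304, 0.163, -0.552, 4.6, -1.0, 1.9, 0], [0.359, 0.191, -0.64, 5.4, -1.6, 2.2, 0], [0.414, 0.219, -0.727, 6.1, -2.3, 2.5, 0]]]}}

```text
clock: 14.33
tool_pos: [0.4737, 0.1927, 0.2572]
orientation: [121.9, -28.0, 121.4]
force: [-0.4, -0.2, -2.0]
opening: 0.0214
```

>>> {"op": "arm_command", "data": {"targets": [[[0.059, 0.026, -0.09, 0.8, -0.8, 0.3, 0], [0.118, 0.051, -0.178, 1.5, -1.7, 0.6, 0], [0.18, 0.075, -0.267, 2.1, -2.8, 0.8, 0], [0.241, 0.098, -0.352, 2.7, -3.9, 1.0, 0], [0.305, 0.12, -0.438, 3.2, -5.0, 1.1, 0], [0.369, 0.142, -0.522, 3.7, -6.3, 1.2, 0], [0.434, 0.162, -0.605, 4.1, -7.6, 1.3, 0], [0.503, 0.182, -0.689, 4.3, -9.0, 1.3, 0]]]}}

```text
clock: 15.0
tool_pos: [0.5167, 0.1024, 0.2702]
orientation: [130.0, -57.4, 75.3]
force: [-0.2, 0.9, -0.8]
opening: 0.0213
```

>>> {"op": "arm_command", "data": {"targets": [[[0.068, 0.016, -0.085, 0.2, -1.4, 0, 0], [0.135, 0.031, -0.168, 0.3, -2.9, -0.1, 0], [0.202, 0.043, -0.25, 0.3, -4.3, -0.2, 0], [0.273, 0.055, -0.334, 0.2, -5.8, -0.4, 0], [0.343, 0.064, -0.415, 0, -7.3, -0.7, 0], [0.413, 0.072, -0.495, -0.3, -8.7, -1.0, 0], [0.425, 0.073, -0.509, -0.4, -9.0, -1.0, 0], [0.425, 0.073, -0.509, -0.4, -9.0, -1.0, 0]]]}}

```text
clock: 15.67
tool_pos: [0.5124, 0.0127, 0.2603]
orientation: [179.2, -70.0, 1.0]
force: [-0.3, 0.4, -1.7]
opening: 0.0214
```

Run:
```python
from rows import *
o=ctrl.get_obs();print(o["joint_pos"].round(2),o["tool_pos"].round(3),o["orientation"].round(1),o["opening"])
W=cam("wrist");w=ctrl.snapshot("wrist");cv2.imwrite("pics/8.png",w)
R=Ro.from_euler("xyz",o["orientation"],degrees=True).as_matrix()
print("ring",(o["tool_pos"]+R@[.056,0,-.003]).round(4),proj(W,o["tool_pos"]+R@[.056,0,-.003]))
for r,z in((.11,.28),(.08,.245),(0,.286)):print(r,proj(W,[*(C+h*r),z]))
```

```text
[ -25.7  -12.3  -47.8 -117.6  -27.4 -140.2]
[ -21.99  -16.57  -46.48 -111.35  -22.34 -148.88] [0.512 0.013 0.26 ] [179.2 -70.    1. ] 0.02141568180190196
ring [0.5287 0.013  0.314 ] (np.float64(279.05240472017385), np.float64(160.80916255342703))
0.11 (np.float64(295.7141968620975), np.float64(181.28347590266344))
0.08 (np.float64(307.80303020049814), np.float64(202.42306018728573))
0 (np.float64(340.576431679284), np.float64(101.79465503382289))
```

View pics/8.png

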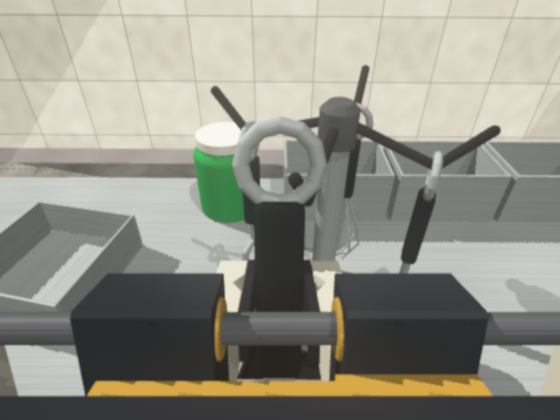

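>>> {"op": "arm_command", "data": {"targets": [[[0, 0, 0, 1, -0.2, -0.9, 0], [0, 0, 0, 2, -0.5, -1.8, 0], [0, 0, 0, 3.1, -0.7, -2.65, 0], [0, 0, 0, 3.5, -0.9, -3.2, 0], [0, 0, 0, 3.9, -1.0, -3.7, 0], [0, 0, 0, 4.4, -1.2, -4.2, 0], [0, 0, 0, 4.4, -1.2, -4.2, 0]]]}}

```text
clock: 16.3
tool_pos: [0.5576, 0.0008, 0.2173]
orientation: [179.3, -69.9, 1.0]
force: [-0.2, -0.8, -0.9]
opening: 0.0221
```

```bash
cat > st.py <<'E'
from rows import *
import sys
o=ctrl.get_obs();print(o["clock"],o["joint_pos"].round(1),o["tool_pos"].round(3),o["orientation"].round(1),o["force"].round(1),o["opening"].round(4))
W=cam("wrist");w=ctrl.snapshot("wrist");cv2.imwrite(f"pics/{sys.argv[1]}.png",w)
R=Ro.from_euler("xyz",o["orientation"],degrees=True).as_matrix()
ring=o["tool_pos"]+R@[.056,0,-.003];print("ring-seat",(ring-[*(C+h*.08),.245]).round(4))
for r,z in((.11,.28),(.08,.245)):print(r,proj(W,[*(C+h*r),z]))
E
python3 st.py 9
```

```text
[ -25.7  -12.3  -47.8 -117.6  -27.4 -140.2]Traceback (most recent call last):
  File "st.py", line 3, in <module>
    o=ctrl.get_obs();print(o["clock"],o["joint_pos"].round(1),o["tool_pos"].round(3),o["orientation"].round(1),o["force"].round(1),o["opening"].round(4))
                                                                                                                                   ^^^^^^^^^^^^^^^^^^
AttributeError: 'float' object has no attribute 'round'
```

```bash
sed -i 's/,o\["opening"\].round(4)/,o["opening"]/' st.py; python3 st.py 9
```

```text
[ -25.7  -12.3  -47.8 -117.6  -27.4 -140.2]
16.3 [ -33.4   -1.4  -50.6 -125.3  -39.6 -124.3] [0.558 0.001 0.217] [179.3 -69.9   1. ] [-0.2 -0.8 -0.9] 0.02206273358119312
ring-seat [-0.0198  0.0078  0.0259]
0.11 (np.float64(272.78094863764596), np.float64(150.8995099769127))
0.08 (np.float64(294.36770609760083), np.float64(185.9858800772767))
```

View pics/9.png

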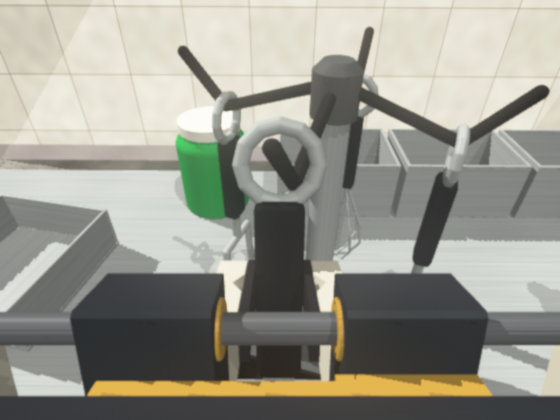

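>>> {"op": "arm_command", "data": {"targets": [[[0, 0, 0, 0.5, -0.2, -0.6, 0], [0, 0, 0, 1.0, -0.4, -1.25, 0], [0, 0, 0, 1.5, -0.6, -1.9, 0], [0, 0, 0, 1.9, -0.75, -2.5, 0], [0, 0, 0, 1.9, -0.75, -2.8, 0], [0, 0, 0, 1.9, -0.75, -3.0, 0], [0, 0, 0, 1.9, -0.75, -3.0, 0]]]}}

```text
clock: 16.93
tool_pos: [0.5759, -0.0063, 0.1887]
orientation: [179.3, -70.1, 1.0]
force: [0.2, 1.1, -0.2]
opening: 0.0217
```

```bash
python3 st.py 10
python3 - <<'E'
from rows import *
o=ctrl.get_obs();q=o["joint_pos"]
for e,y in((20,1),(15,3),(10,5),(10,3),(5,8)):
    r=Rt(e,y);print(e,y,[x.round(1) for x in IK(np.array([*(C+h*.08),.236])-r@[.056,0,-.003],r,q0=q)])
E
```

```text
[ -25.7  -12.3  -47.8 -117.6  -27.4 -140.2]
16.9333 [ -36.9    8.4  -53.3 -131.2  -49.  -112.1] [ 0.576 -0.006  0.189] [179.3 -70.1   1. ] [ 0.2  1.1 -0.2] 0.02174419015656802
ring-seat [-0.0016  0.0007 -0.0026]
0.11 (np.float64(247.7752197140557), np.float64(95.31970748800138))
0.08 (np.float64(280.7377487338667), np.float64(153.35083733193107))
[ -25.7  -12.3  -47.8 -117.6  -27.4 -140.2]
20 1 [array([ -37.8,   11. ,  -52.7, -130.6,  -50.9, -110.9])]
15 3 [array([ -43. ,   22.7,  -55.5, -131. ,  -67. ,  -99.1])]
10 5 [array([ -45.5,   34.8,  -56.1, -129.6,  -80.5,  -89.3])]
10 3 []
5 8 [array([ -46.2,   43.3,  -53.6, -126.1,  -89. ,  -84.4])]
```

Run:
```python
from rows import *
o=ctrl.get_obs();R0=Ro.from_euler("xyz",o["orientation"],degrees=True).as_matrix();p0=o["tool_pos"];ro=np.array([.056,0,-.003])
ring=p0+R0@ro
for i in range(1,7):
    r=Rt(20-15*i/6,1+7*i/6);p=ring-r@ro;print([*Ro.from_matrix(r@R0.T).as_rotvec().round(3).tolist(),*((p-p0)*100).round(2).tolist()])
```

```text
[ -25.7  -12.3  -47.8 -117.6  -27.4 -140.2]
[0.005, -0.042, 0.033, 0.23, -0.02, -0.06]
[0.007, -0.086, 0.053, 0.47, -0.04, -0.12]
[0.01, -0.129, 0.074, 0.71, -0.04, -0.17]
[0.013, -0.173, 0.094, 0.95, -0.04, -0.2]
[0.018, -0.216, 0.114, 1.2, -0.02, -0.22]
[0.023, -0.26, 0.134, 1.44, 0.01, -0.24]
```

>>> {"op": "arm_command", "data": {"targets": [[[0.005, -0.042, 0.033, 0.23, -0.02, -0.06, 0], [0.007, -0.086, 0.053, 0.47, -0.04, -0.12, 0], [0.01, -0.129, 0.074, 0.71, -0.04, -0.17, 0], [0.013, -0.173, 0.094, 0.95, -0.04, -0.2, 0], [0.018, -0.216, 0.114, 1.2, -0.02, -0.22, 0], [0.023, -0.26, 0.134, 1.44, 0.01, -0.24, 0], [0.023, -0.26, 0.134, 1.44, 0.01, -0.24, 0], [0.023, -0.26, 0.134, 1.44, 0.01, -0.24, 0]]]}}

```text
clock: 17.65
tool_pos: [0.5912, -0.0077, 0.1845]
orientation: [-178.3, -84.9, 6.2]
force: [4.6, -1.3, -0.2]
opening: 0.0215
```

>>> {"op": "arm_command", "data": {"targets": [[[0, 0, 0, 0, 0, -0.15, 0], [0, 0, 0, 0, 0, -0.3, 0], [0, 0, 0, 0, 0, -0.3, 0], [0, 0, 0, 0, 0, -0.3, 0]]]}}

```text
clock: 17.98
tool_pos: [0.5907, -0.0068, 0.1854]
orientation: [177.8, -85.2, 10.1]
force: [4.9, -1.2, 4.2]
opening: 0.0215
```

```bash
python3 st.py 11
```

```text
[ -25.7  -12.3  -47.8 -117.6  -27.4 -140.2]
17.9833 [ -45.6   38.1  -54.8 -126.7  -86.9  -87.5] [ 0.591 -0.007  0.185] [177.8 -85.2  10.1] [ 4.9 -1.2  4.2] 0.021544206202419678
ring-seat [-0.0015  0.0002 -0.0036]
0.11 (np.float64(237.29208010192485), np.float64(62.8006126911211))
0.08 (np.float64(280.28400224056), np.float64(151.90804177746648))
```

>>> {"op": "arm_command", "data": {"targets": [[[0, 0, 0, 0.15, 0, 0, 0], [0, 0, 0, 0.3, 0, 0, 0], [0, 0, 0, 0.3, 0, 0, 0]]]}}

```text
clock: 18.28
tool_pos: [0.5931, -0.0059, 0.1846]
orientation: [179.0, -85.1, 9.0]
force: [-0.0, -0.9, 6.2]
opening: 0.0215
```

```bash
python3 st.py 12
```

```text
[ -25.7  -12.3  -47.8 -117.6  -27.4 -140.2]
18.2833 [ -45.2   37.9  -54.6 -126.9  -86.6  -87.9] [ 0.593 -0.006  0.185] [179.  -85.1   9. ] [-0.  -0.9  6.2] 0.02148033498200041
ring-seat [ 0.0011  0.0011 -0.0044]
0.11 (np.float64(237.58870732955182), np.float64(60.34658614138408))
0.08 (np.float64(281.5292803511379), np.float64(151.47730675826128))
```

>>> {"op": "arm_command", "data": {"targets": [[[0, 0, 0, 0, 0, 0, 0.27], [0, 0, 0, 0, 0, 0, 0.3], [0, 0, 0, 0, 0, 0, 0.35], [0, 0, 0, 0, 0, 0, 0.4], [0, 0, 0, 0, 0, 0, 0.45], [0, 0, 0, 0, 0, 0, 0.5], [0, 0, 0, 0, 0, 0, 0.5], [0, 0, 0, 0, 0, 0, 0.5]]]}}

```text
clock: 19.0
tool_pos: [0.5933, -0.0066, 0.1831]
orientation: [-179.7, -85.0, 7.6]
force: [1.3, 0.7, 0.3]
opening: 0.0436
```

```bash
python3 st.py 13
```

```text
[ -25.7  -12.3  -47.8 -117.6  -27.4 -140.2]
19.0 [ -45.3   38.1  -54.6 -127.   -86.6  -87.9] [ 0.593 -0.007  0.183] [-179.7  -85.     7.6] [1.3 0.7 0.3] 0.04360310239807614
ring-seat [ 0.0014  0.0003 -0.0059]
0.11 (np.float64(234.49970372132475), np.float64(55.316188867024294))
0.08 (np.float64(279.5418300215009), np.float64(147.9499678872196))
```

View pics/13.png

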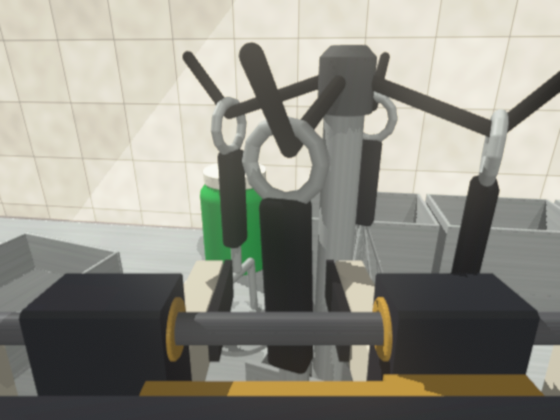

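Run:
```python
from rows import *
o=ctrl.get_obs();q=o["joint_pos"];p,R=fkf(q);z=R[:,2]
for e,y in((5,8),(5,12),(5,16),(0,12),(10,10),(0,8)):
  r=Rt(e,y);qq=q;s=[]
  for d in np.arange(0,.15,.01):
    # pivot so pads stay around the handle: tips move back along current tool axis
    x=IK(p-z*d,r,q0=qq)
    if not x:break
    qq=x[0];s.append(round(float(d),3))
  print(e,y,s[-1:],qq.round(0))
```

```text
[ -25.7  -12.3  -47.8 -117.6  -27.4 -140.2]
5 8 [0.04] [ -51.   41.  -58. -121.  -90.  -82.]
5 12 [0.11] [ -62.   40.  -58. -106.  -87.  -83.]
5 16 [0.14] [-66.  34. -55. -98. -85. -91.]
0 12 [0.1] [ -60.   55.  -57. -107.  -97.  -69.]
10 10 [0.12] [ -62.   24.  -58. -106.  -78.  -98.]
0 8 [0.04] [ -50.   55.  -57. -120. -101.  -71.]
```

>>> {"op": "arm_command", "data": {"targets": [[[0, 0, 0, -0.6, -0.1, 0.05, 0.5], [0, 0, 0, -1.4, -0.2, 0.1, 0.5], [0, 0, 0.02, -2.4, -0.3, 0.2, 0.5], [0, 0, 0.05, -3.6, -0.5, 0.3, 0.5], [0, 0, 0.09, -5, -0.7, 0.4, 0.5], [0, 0, 0.12, -6.5, -0.9, 0.6, 0.5], [0, 0, 0.14, -8, -1.1, 0.7, 0.5], [0, 0, 0.14, -10, -1.4, 0.9, 0.5]]]}}

```text
clock: 19.72
tool_pos: [0.4926, -0.0212, 0.1925]
orientation: [178.4, -85.0, 17.7]
force: [-0.9, -1.3, -0.7]
opening: 0.0437
```

>>> {"op": "arm_command", "data": {"targets": [[[0, 0, 0, 0, 0, 0, 0.5], [0, 0, 0, 0, 0, 0, 0.5], [0, 0, 0, 0, 0, 0, 0.5], [0, 0, 0, 0, 0, 0, 0.5], [0, 0, 0, 0, 0, 0, 0.5], [0, 0, 0, 0, 0, 0, 0.5], [0, 0, 0, 0, 0, 0, 0.5], [0, 0, 0, 0, 0, 0, 0.5]]]}}

```text
clock: 20.38
tool_pos: [0.4934, -0.0202, 0.1922]
orientation: [-179.8, -85.0, 15.8]
force: [0.3, 0.3, -0.2]
opening: 0.0442
```

```bash
cat > fin.py <<'E'
from rows import *
import time
o=ctrl.get_obs();print(o["clock"],o["tool_pos"].round(3),o["orientation"].round(1),o["force"].round(1),o["joint_pos"].round(1))
W=cam("wrist");A=[ctrl.snapshot("wrist") for _ in range(8)]
g=[cv2.cvtColor(a,cv2.COLOR_BGR2GRAY) for a in A]
# motion over 0.4 s: dark handle and blade below the ring
print("diff",[(cv2.absdiff(x,g[0])>25).sum() for x in g[1:]])
print("seat px",proj(W,[*(C+h*.08),.245]),"ring exp",proj(W,[*(C+h*.08),.236]),"grip exp",proj(W,[*(C+h*.08),.179]))
cv2.imwrite("pics/end.png",A[-1]);cv2.imwrite("pics/endtop.png",ctrl.snapshot("top"))
d=(g[-1]<50).astype(np.uint8);n,l,s,c=cv2.connectedComponentsWithStats(d)
for i in range(1,n):
    if s[i,4]>250:print("dark",s[i].tolist(),c[i].round())
E
python3 fin.py
```

```text
[ -25.7  -12.3  -47.8 -117.6  -27.4 -140.2]
20.3833 [ 0.493 -0.02   0.192] [-179.8  -85.    15.8] [ 0.3  0.3 -0.2] [ -59.    34.1  -53.2 -104.7  -84.3  -92.7]
diff [np.int64(22), np.int64(132), np.int64(304), np.int64(475), np.int64(634), np.int64(826), np.int64(955)]
seat px (np.float64(300.74467863638444), np.float64(127.9076059608203)) ring exp (np.float64(300.43634836172663), np.float64(141.29864082275)) grip exp (np.float64(298.6655934816206), np.float64(218.20396696287955))
dark [294, 203, 25, 73, 1301] [307. 239.]
dark [426, 206, 24, 42, 676] [437. 227.]
dark [55, 275, 36, 14, 254] [ 72. 281.]
dark [379, 276, 161, 103, 10706] [466. 335.]
dark [19, 278, 172, 122, 12748] [100. 349.]
dark [220, 346, 132, 35, 2923] [281. 366.]
dark [401, 396, 159, 24, 2878] [495. 409.]
```

>>> {"op": "arm_command", "data": {"targets": [[[0, 0, 0, 0, 0, 0, 0.5], [0, 0, 0, 0, 0, 0, 0.5], [0, 0, 0, 0, 0, 0, 0.5], [0, 0, 0, 0, 0, 0, 0.5], [0, 0, 0, 0, 0, 0, 0.5], [0, 0, 0, 0, 0, 0, 0.5], [0, 0, 0, 0, 0, 0, 0.5], [0, 0, 0, 0, 0, 0, 0.5]]]}}

```text
clock: 21.5
tool_pos: [0.4933, -0.0206, 0.1922]
orientation: [-179.8, -85.0, 15.8]
force: [0.2, -0.1, -0.5]
opening: 0.0436
```

>>> {"op": "arm_command", "data": {"targets": [[[0, 0, 0, 0, 0, 0, 0.5], [0, 0, 0, 0, 0, 0, 0.5], [0, 0, 0, 0, 0, 0, 0.5], [0, 0, 0, 0, 0, 0, 0.5], [0, 0, 0, 0, 0, 0, 0.5], [0, 0, 0, 0, 0, 0, 0.5], [0, 0, 0, 0, 0, 0, 0.5], [0, 0, 0, 0, 0, 0, 0.5]]]}}

```text
clock: 22.17
tool_pos: [0.4933, -0.0206, 0.1922]
orientation: [-179.8, -85.0, 15.8]
force: [0.3, -0.2, -0.3]
opening: 0.0438
```

>>> {"op": "arm_command", "data": {"targets": [[[0, 0, 0, 0, 0, 0, 0.5], [0, 0, 0, 0, 0, 0, 0.5], [0, 0, 0, 0, 0, 0, 0.5], [0, 0, 0, 0, 0, 0, 0.5], [0, 0, 0, 0, 0, 0, 0.5], [0, 0, 0, 0, 0, 0, 0.5], [0, 0, 0, 0, 0, 0, 0.5], [0, 0, 0, 0, 0, 0, 0.5]]]}}

```text
clock: 22.83
tool_pos: [0.4933, -0.0206, 0.1922]
orientation: [-179.8, -85.0, 15.7]
force: [-0.3, -0.5, -0.1]
opening: 0.0436
```

```bash
cat > fin2.py <<'E'
from rows import *
W=cam("wrist");g=[];hd=[]
for _ in range(14):
    a=cv2.cvtColor(ctrl.snapshot("wrist"),cv2.COLOR_BGR2GRAY);g.append(a)
    n,l,s,c=cv2.connectedComponentsWithStats((a[130:280,250:350]<60).astype(np.uint8));i=1+s[1:,4].argmax()
    ys,xs=np.nonzero(l==i);k=np.polyfit(ys,xs,1);hd.append((c[i]+[250,130]).round(1).tolist()+[s[i,4],round(np.degrees(np.arctan(k[0])),1)])
print("clock",ctrl.get_obs()["clock"],"diff",[int((cv2.absdiff(x,g[0])>25).sum()) for x in g[1:]])
print(*hd[::3],sep="\n")
D=(cv2.absdiff(g[-1],g[0])>25);ys,xs=np.nonzero(D)
if len(xs):print("motion box",xs.min(),xs.max(),ys.min(),ys.max(),np.percentile(xs,[10,50,90]),np.percentile(ys,[10,50,90]))
E
python3 fin2.py
```

```text
[ -25.7  -12.3  -47.8 -117.6  -27.4 -140.2]
clock 23.5333 diff [0, 0, 0, 0, 0, 0, 0, 0, 0, 0, 0, 0, 0]
[304.1, 218.6, np.int32(3181), np.float64(0.9)]
[304.1, 218.5, np.int32(3187), np.float64(0.9)]
[304.1, 218.6, np.int32(3180), np.float64(0.8)]
[304.1, 218.6, np.int32(3185), np.float64(0.9)]
[304.1, 218.5, np.int32(3182), np.float64(0.9)]
```

Run:
```python
from h import *
a=cv2.imread("pics/t3.png",0);b=ctrl.snapshot("top")
b=cv2.cvtColor(b,cv2.COLOR_BGR2GRAY)[110:260,220:420]
T=cam("top")
for im in(a,b):
    # far half of the carousel: dark bars, arm not there
    for (y0,y1,x0,x1) in((12,40,84,104),(60,80,100,126)):
        m=im[y0:y1,x0:x1]<75;ys,xs=np.nonzero(m);print(len(xs),(xs.mean()+x0).round(1),(ys.mean()+y0).round(1), "extreme",xs.max()+x0,ys.min()+y0,end=" | ")
    print()
ctrl.close_job();print(ctrl.get_obs()["clock"])
```

```text
63 91.0 29.9 extreme 96 18 | 62 108.4 72.2 extreme 123 60 | 
67 89.1 30.0 extreme 94 17 | 73 108.5 70.6 extreme 124 60 | 
the job is handed in; nothing more can be done
the job is handed in; nothing more can be done
```

The turner is hanging by its ring on the empty hook, and the job was handed in at about 23.6 s of the 72 s allowed; the hand-in gives no verdict.

**What I did**
- I pushed the empty hook round from the back to over the drip tray with the shut fingers. It stood about 4 degrees off the tray's middle, roughly 6 mm at the seat.
- I then picked the turner up by its handle. My first approach to the hook ran a joint to its limit, so I fitted a model of the arm and came in with the wrist the other way round.
- I threaded the ring over the hook's tip, set it on the seat with about 6 N, opened the gripper and backed off about 10 cm.

**Last checks**
- **Hanging:** a picture just after I opened the gripper showed the ring on the seat and the handle free between the fingers.
- **Stillness:** 14 wrist frames at the end showed no movement, with the handle about 1 degree off upright sideways in the picture. It lay within about 6 pixels of where I expected it.
- **Robot clear:** the measured force was about zero.
- **Carousel:** the top view showed its hooks within about 2 pixels of where they were before hanging. That is a turn of a few degrees at most, and I estimate the seat stays well inside 30 mm of the tray spot.

**What I could not check**
- The viewer reached its 12-picture limit, so the final scene was checked by numbers only.
- The bystanders were not re-measured. I planned the path clear of them, and the wrist force I read between moves stayed small until the ring met the hook.

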